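# Load the wear tester with tongs

### The arm

A 6-joint arm with a two-finger parallel gripper is mounted at the origin on the work surface. World frame = base frame: x ahead of the robot, y to its left, z up, the work surface at z = 0. Lengths are in m, angles in rad, forces in N, time in s.
With the tool pointing down it reaches from about 0.35 to 0.775 m from the base axis. Payload 5.5 kg.
Tool frame: the origin (TCP) lies at the very end of the fingers, on their centre line; the grasp point (between the pads) lies env.hold_point_z behind it (env.hold_point_z is the distance from the TCP to the grasp point, in m); z points along the fingers, y is the line along which they close (so a half turn about z gives the same grasp; the last joint's range is limited). The gripper opens to 85 mm and grips with 20 to 120 N. Pads are 22 mm wide; open, the fingers measure 114 mm over their backs; the gripper's body (76 mm by 85 mm) begins 54 mm behind the grasp point. The pads swing forward as they close: fully open they stand 13 mm farther back than shut.
Start: joints at [-1.422, 0.313, 0.046, 1.304, 0, 1.431], TCP at [0.164, -0.551, 0.231] pointing down, gripper open.
Joint ranges: [-2.76, 2.76], [-0.86, 1.69], [-1.03, 1.26], [-2.2, 2.34], [-1.47, 1.5], [-3.14, 3.14]. Speed limits (rad/s): [2.57, 2.57, 3.14, 3.14, 3.14, 3.14].

### API

Orientations are given as a unit quaternion [w, x, y, z].
In Python, from workcell import env gives the robot as it stands.
- The arm moves only by the tool carry_out, never from a script. Its argument "steps" is a list of rows, each a list of 3 entries, a list of its own where there are three numbers: the turn, a rotation vector about the tool's x, y, z in degrees, then the shift along the tool's x, y, z in cm, then the closure in counts, from 0 (fully open) to 255 (shut). A call has exactly 8 rows; each row is the pose to reach, as a shift and turn from the pose commanded when the call began, along the tool's axes at that moment; what a row does not reach only later rows make up. A row lasts 1/8 s, in which the tool goes at most 62.5 mm and 10.7 degrees, less where a joint would pass 70% of its speed; a pose out of reach is approached as far as the arm can. A call with a gripper value outside its range is refused whole. The fingers move at their own pace and stop on an object; "force" is the grip in N (left out, the last holds). Time passes only in rows, so rows that repeat a pose let the fingers close, or fill a call up. It gives the time, the measured TCP pose, the force, the opening and the grip force at its end, in the units of the state.
- env.get_state(): the state, without advancing time (a new reading comes with each control period).
- env.read_camera(name): name is "side" or "top" or "wrist"; returns (picture, depth): 400x640x3 uint8, red, green, blue; 400x640 float32, m along the optical axis (not along the pixel's ray), 0 where there is no reading.
- env.get_calibration(name): a dict with "fx", "fy", "cx", "cy" (pixels), "D" ([k1, k2, p1, p2, k3] as OpenCV has them; the pictures are not rectified), "origin" and "orientation" of the camera in the world. Camera axes: x right, y up, looking along -z (the intrinsics and any distortion apply to the point x, -y, -z); pixel columns grow to the right and rows downward; lengths in m; the calibration is good to about 2 mm. A picture is of the moment at which its call begins: read the wrist's pose just before it. get_calibration takes no time and is no camera call; for the wrist camera it gives the pose at the moment of the call.
- env.hand_in(): hands the job in; it is judged then, once.
The state is a dict: "clock": time; "joint_pos": joint angles; "qvel": joint speeds; "tau": joint torques, N m; "tcp_pos": TCP position; "orientation": TCP orientation; "wrist_force": force on the tool from outside, world axes, zero at the start; "ft_torque": the same for the moment, N m; "finger_gap": finger opening in m; "grip_force": force on a finger pad.
Only numpy, scipy, OpenCV 4.12 (cv2) and the standard library are available. Lean on these libraries where they do the work, as an engineer would, in place of code of your own. Each camera call takes 0.05 s, during which the arm holds its last target. There are 200 camera calls.

### The job

Make the wear tester ready for a test: first turn its drive knob fully anticlockwise to the end stop (off). Then take the square steel bar from the tray with the tongs, never with the gripper's fingers, put it on the tester's stage and slide it along the guide under the shaft until it rests fully home against the end stop, without shoving that stop out of its setting. Put the tongs back upright in their stand and leave the other things alone.

Things in the scene. Friction and masses are not known exactly. Their poses are not given: they have to be found in the camera images.
- tester: fixed ball-crater wear tester: grey console 280 x 280 mm, top 60 mm above the table; origin at the centre of its underside, x along the guide, away from the robot, y left, z up. On it lies a bare steel stage plate, its top 68 mm above the table, x = -135 to +80 mm, 90 mm wide, centred on y = -40 mm, open in front of the guide. What stands beside the guide: see shaft
- guide_mouth (a point): on the stage plate's top, on the guide's centre line, at its mouth (tester frame x = -20, y = -40 mm); axes as the tester. From here two straight rails, 6 mm high and 22 mm apart inside, run 100 mm along +x. Flared lips 6 mm high widen the mouth to about 44 mm at their outer ends, 29 mm before this point; before them the plate is bare for 85 mm
- shaft (a point): middle of the fixed 16 mm shaft that crosses along y over the guide, 30 mm past the mouth, 34 mm above the stage plate, with a 26 mm rubber roller, 12 mm wide, in its middle (underside 21 mm above the plate). Its two bearing blocks, 30 mm long in x, stand with inner faces 56 mm either side of the centre line and rise to 118 mm above the table, the highest part of the tester
- stop_face (a point): middle of the front face of the adjustable end stop in the guide (dark steel block, 18 mm wide, 16 mm high), on the centre line, 9 mm above the stage plate; axes as the tester. Set differently each time, 50 to 70 mm past the mouth. Held by friction only: a push above 10 N slides it away
- drive (a joint): drive knob of the tester, rad: 0 = off, fully anticlockwise seen from above, a hard end stop; grows clockwise to 2.4; turns with about 0.03 N m; it stays where it is left
- drive_grip (a point): on the vertical axis of the drive knob, at the height to grip its bar handle from above; the knob is 44 mm across, on the left front of the console, 55 mm clear of all else. Axes turn with the knob: the grip bar lies along x (along the tester's x when off)
- tongs: loose sprung scissor tongs, plain steel, 150 mm tall, 0.11 kg, standing tips down in the stand. Origin on the pivot pin, x along the pin, z up along the tongs; the arms move in the y-z plane. Squeezing the handles together along y closes the tips. A spring presses each handle outward with 7 N (open) to 10 N (shut); squeeze with 25 to 30 N to hold a part
- tongs_grip (a point): where to squeeze the tongs, 48 mm above the pin. Handles: flat rubber plates 20 mm wide in x, up to 75 mm above the pin; under the fingertips, 28 mm above the pin, ledges jut 12 mm out and rise 2 to 5 mm on closing: leave 2 mm. Width over the plates: open 55 (62 at their tops, 72 over the ledges), on an 18 mm part 40, shut 33 mm. At 50 mm the tips are open; past 56 mm the tongs are free
- tongs_tip (a point): midway between the tips, 75 mm below the pin; axes as the tongs. Tips: two flat blades 16 mm wide in x, 5 mm thick in y, 38 mm tall, ending at this height when closed, 2 mm higher when open. Gap between them along y: 38 mm open (48 mm over the outsides), 32 mm with the handles at 50 mm, 8 mm shut (18 mm over the outsides)
- stand_slot (a point): centre of the inner floor, 8 mm above the table, of the fixed plastic tongs stand: an upright pocket 24 mm wide in x, 54 mm in y and 52 mm deep, open at the top, rim 60 mm above the table. The tongs stand in it with their x along its x, their origin 73 mm above this point
- bar: loose dark steel test bar, square, 70 mm long (x), 18 x 18 mm, 0.1 to 0.2 kg, lying in the tray; origin at the centre of its underside. Either end may go first
- bar_center (a point): centre of the bar, axes as the bar
- tray: fixed white tray 130 x 170 mm with a 14 mm high rim 4 mm thick, floor 4 mm above the table; origin at the centre of its underside
- puck: round steel disc, 44 mm across, 16 mm high, lying in the tray beside the bar, 72 to 92 mm between their centres; a bystander
- jar: amber glass jar 60 mm across, 75 mm high, beyond the tray; a bystander
- beaker: open white cup 70 mm across, 85 mm high, beyond the stand; a bystander
Things that resemble listed ones, but are neither listed nor needed, are in the scene too. There is more than one size of the tongs; the job needs the middle-sized.

How it is judged:
By the outcome, as a careful person would: the job done as asked, in the order asked, and still so for the second after the job is handed in, with the robot touching nothing.
It also fails if it takes over 72 s, if anything falls off the work surface, if the arm or the gripper's body presses on something with over 40 N, if the wrist force passes 120 N, or if a joint passes its speed limit or range.

## Working session

There is one attempt and no reset: what is moved stays moved. The work goes in short steps, Python scripts to look and compute and a tool call to move; the robot and the scene stay as the last step left them, time stands still between calls to the robot, and variables do not carry over. Pictures are saved under pics/ and viewed, at most 10 in all, crops included, and the job is handed in when it is done.

Besides the shell and the picture viewer there is one more tool, called after "Emit:" in YAML: its name, and indented under it one key for each argument. carry_out: Moves the arm, as the interface text tells. Its arguments: {"type":"object","properties":{"steps":{"type":"array","items":{"type":"array"}},"force":{"type":"number"}},"required":["steps"]}

```bash
mkdir -p pics; cat > h.py <<'E'
import numpy as np, cv2
from scipy.spatial.transform import Rotation as R
from workcell import env
def rot(q): return R.from_quat([q[1],q[2],q[3],q[0]])
def ray(c,uv):
    K=np.array([[c['fx'],0,c['cx']],[0,c['fy'],c['cy']],[0,0,1]])
    p=cv2.undistortPoints(np.array(uv,float).reshape(-1,1,2),K,np.array(c['D'],float)).reshape(-1,2)
    d=np.c_[p[:,0],-p[:,1],-np.ones(len(p))]
    return np.array(c['origin']),rot(c['orientation']).apply(d)
def onz(c,uv,z):
    o,d=ray(c,uv); return o+d*((z-o[2])/d[:,2])[:,None]
def pix(c,P):
    q=rot(c['orientation']).inv().apply(np.atleast_2d(P)-np.array(c['origin']))
    K=np.array([[c['fx'],0,c['cx']],[0,c['fy'],c['cy']],[0,0,1]])
    return cv2.projectPoints(q*[1,-1,-1],np.zeros(3),np.zeros(3),K,np.array(c['D'],float))[0].reshape(-1,2)
def depthpts(c,dep):
    v,u=np.mgrid[0:400,0:640]; o,d=ray(c,np.c_[u.ravel(),v.ravel()])
    return (o+d*dep.ravel()[:,None]).reshape(400,640,3)
E
python3 - <<'E'
from h import *
print(env.hold_point_z,env.get_state())
for n in ('top','side'):
    p,d=env.read_camera(n); c=env.get_calibration(n); print(n,c)
    np.savez('%s0.npz'%n,p=p,d=d); cv2.imwrite('pics/%s0.png'%n,p[:,:,::-1])
E
```

```text
0.0187 {'clock': 0.0, 'joint_pos': array([-1.42158163e+00,  3.13990108e-01,  4.49642510e-02,  1.30362209e+00,
       -9.66236786e-06,  1.43122706e+00]), 'qvel': array([ 0.00037283, -0.00111802,  0.0020106 , -0.00059889, -0.00131001,
        0.00085903]), 'tau': array([ 4.15307450e-04, -4.80626535e+01,  2.98534101e+01,  1.93835283e-02,
       -9.82190841e-05, -1.46018374e-05]), 'tcp_pos': array([ 0.16367798, -0.55066077,  0.23040873]), 'orientation': array([-9.25776638e-04,  9.89593152e-01,  1.43890707e-01, -9.29602882e-06]), 'wrist_force': array([0.49332257, 0.48518345, 0.16491313]), 'ft_torque': array([ 0.01951326, -0.00809406,  0.00455914]), 'grip_force': 0.0, 'finger_gap': 0.08524637759393312}
top {'fx': 451.4929456944224, 'fy': 451.4929456944224, 'cx': 320.51797459097736, 'cy': 195.80828373957075, 'D': array([0.00102086, 0.        , 0.        , 0.        , 0.        ]), 'origin': array([0.2633706 , 0.02219286, 1.47597117]), 'orientation': array([-0.70277906, -0.05655396,  0.05525787,  0.70700057])}
side {'fx': 392.4221559223486, 'fy': 392.4221559223486, 'cx': 316.0406313414406, 'cy': 200.1714954548974, 'D': array([-0.01522513,  0.        ,  0.        ,  0.        ,  0.        ]), 'origin': array([-0.10397564,  0.62226498,  0.68282223]), 'orientation': array([-0.35285504, -0.18518882,  0.43716659,  0.80627774])}
```

View pics/top0.png

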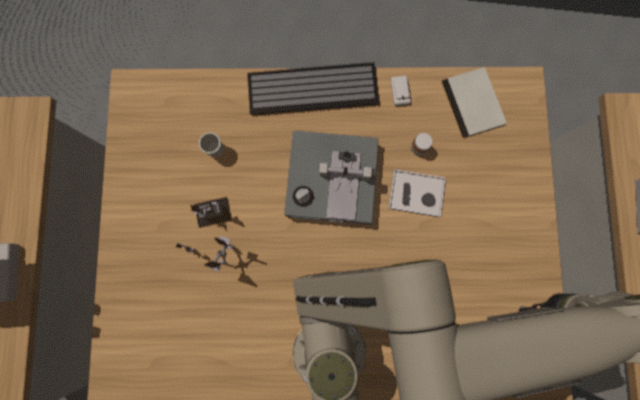

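View pics/side0.png

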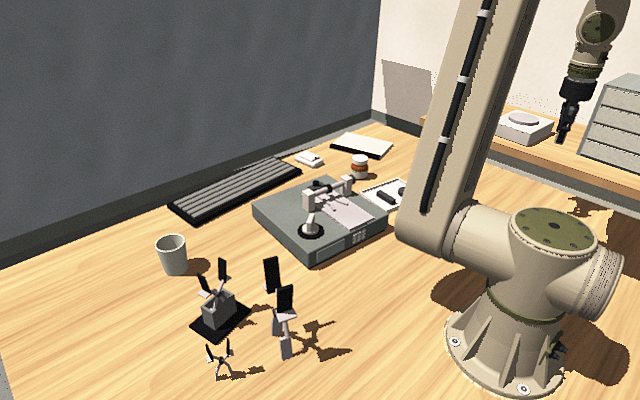

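Top view: tester centred near (333,178), knob (303,195), stand with tongs (211,211), tray (417,193) holding the bar (407,193) and puck (428,200), beaker (210,143), jar (423,142). Tongs candidates: a large pair standing at (220,250), a small one at (187,248), and the pair in the stand at (211,211). The one in the stand is middle-sized and stands where described. I'll check that in an enlarged crop.

```bash
python3 - <<'E'
from h import *
t=np.load('top0.npz'); s=np.load('side0.npz'); c=env.get_calibration('top')
a=cv2.resize(t['p'][115:235,280:450],None,fx=4.5,fy=4.5,interpolation=cv2.INTER_CUBIC)[:,:765]
b=cv2.resize(s['p'][225:385,150:350],(400,320),interpolation=cv2.INTER_CUBIC)
e=cv2.resize(t['p'][190:275,170:250],(340,361),interpolation=cv2.INTER_CUBIC)[:320]
a=cv2.resize(a,None,fx=.5,fy=.5) if 0 else a
cv2.imwrite('pics/c1.png',np.hstack([b,e])[:,:,::-1])
P=depthpts(c,t['d']); 
def comp(m,name,z):
    n,l,st,ce=cv2.connectedComponentsWithStats(m.astype('uint8'))
    for i in range(1,n):
        if st[i,4]>25:
            cn=cv2.findContours((l==i).astype('uint8'),0,2)[0][0]
            r=cv2.minAreaRect(np.vstack([cn]).astype('float32')); bx=onz(c,cv2.boxPoints(r),z)
            h=P[...,2][l==i]
            print(name,st[i],ce[i].round(1),'ctr',bx.mean(0).round(4),'sides',np.linalg.norm(bx[1]-bx[0]).round(3),np.linalg.norm(bx[2]-bx[1]).round(3),'ang',np.degrees(np.arctan2(*(bx[1]-bx[0])[[1,0]])).round(1),'z',np.percentile(h,[5,50,95]).round(3))
z=P[...,2]; v,u=np.mgrid[0:400,0:640]
roi=(u>280)&(u<385)&(v>120)&(v<235)
comp(roi&(z>.045),'console',.06)
comp(roi&(z>.085),'high',.1)
g=t['p'].max(2)
roi=(u>385)&(u<450)&(v>165)&(v<220)
comp(roi&(g<75),'dark tray',.022)
comp(roi&(g>140),'tray',.018)
roi=(u>170)&(u<250)&(v>190)&(v<280)
comp(roi&(z>.045),'stand/tongs',.06)
comp(roi&(z>.1),'tall',.13)
roi=(u>190)&(u<240)&(v>190)&(v<235)
comp(roi&(g<60),'standbase',.004)
E
```

```text
console [ 284  130   94   93 7533] [331.3 176.4] ctr [ 0.5541 -0.0109  0.06  ] sides 0.284 0.287 ang -4.8 z [0.056 0.062 0.107]
high [338 150  17  10  99] [346.2 154.7] ctr [ 0.612  -0.0562  0.1   ] sides 0.028 0.048 ang -9.9 z [0.086 0.09  0.101]
high [319 163  57  16 418] [347.5 170.5] ctr [ 0.5619 -0.0584  0.1   ] sides 0.036 0.174 ang -5.4 z [0.101 0.113 0.121]
high [296 189  13  11  70] [302.1 193.9] ctr [0.4896 0.0805 0.1   ] sides 0.041 0.016 ang -52.9 z [0.093 0.104 0.108]
dark tray [404 185   5  19  74] [405.9 194. ] ctr [ 0.4998 -0.2547  0.022 ] sides 0.013 0.06 ang -90.4 z [0.017 0.022 0.026]
dark tray [423 194  12  12  82] [428.  199.7] ctr [ 0.4804 -0.3247  0.022 ] sides 0.033 0.034 ang -46.0 z [0.015 0.019 0.024]
tray [ 386  166   64   54 2974] [417.7 191.8] ctr [ 0.5059 -0.2932  0.018 ] sides 0.208 0.176 ang -90.4 z [-0.004  0.003  0.013]
stand/tongs [190 200  31  18 271] [205.8 208.7] ctr [0.451  0.3899 0.06  ] sides 0.088 0.048 ang -77.6 z [0.049 0.093 0.153]
stand/tongs [204 236  29  36 372] [219.4 253.4] ctr [0.3124 0.3427 0.06  ] sides 0.109 0.064 ang -22.2 z [0.054 0.135 0.204]
stand/tongs [175 243  18  10  71] [184.1 247. ] ctr [0.33   0.4522 0.06  ] sides 0.016 0.053 ang -21.9 z [0.054 0.07  0.097]
tall [209 200   8  10  56] [212.4 205.1] ctr [0.4538 0.3494 0.13  ] sides 0.027 0.021 ang 1.9 z [0.101 0.108 0.156]
tall [190 204  12  10  70] [195.1 208.6] ctr [0.4404 0.4032 0.13  ] sides 0.024 0.034 ang -16.2 z [0.102 0.127 0.156]
tall [204 236  27  36 320] [218.6 253. ] ctr [0.311  0.3303 0.13  ] sides 0.105 0.05 ang -19.5 z [0.109 0.137 0.204]
standbase [198 199  33  27 443] [216.1 214. ] ctr [0.4464 0.3782 0.004 ] sides 0.104 0.074 ang -78.8 z [0.003 0.01  0.058]
standbase [192 205  11   8  45] [196.5 208.2] ctr [0.4605 0.4292 0.004 ] sides 0.019 0.037 ang -13.7 z [0.015 0.117 0.146]
```

View pics/c1.png

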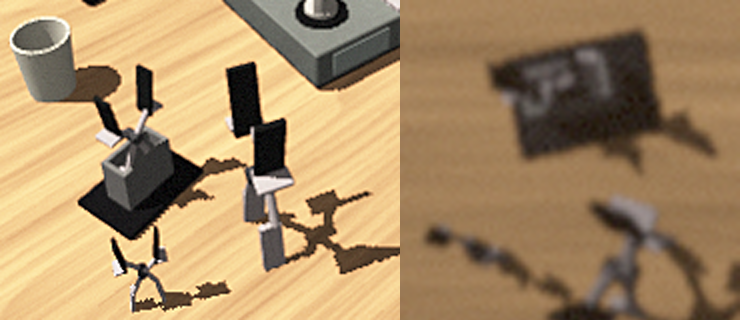

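The crop confirms it: the stand's tongs, (140,130) in the left part, are mid-sized with their tops at about 155 mm. The free-standing ones are larger (204 mm) and smaller (97 mm). Next I move above the knob for a close look.

```bash
cat >> h.py <<'E'
def Rt(yaw): return R.from_matrix(np.array([[np.cos(yaw),np.sin(yaw),0],[np.sin(yaw),-np.cos(yaw),0],[0,0,-1]]))
def plan(p,yawdeg,s=None):
    s=s or env.get_state(); r=rot(s['orientation']); t=Rt(np.radians(yawdeg))
    print('turn',np.degrees((r.inv()*t).as_rotvec()).round(2),'shift cm',(r.inv().apply(np.array(p)-s['tcp_pos'])*100).round(2))
def yaw(s=None):
    s=s or env.get_state(); m=rot(s['orientation']).as_matrix(); return np.degrees(np.arctan2(m[1,0],m[0,0]))
def look(n,f=None):
    c=env.get_calibration(n); p,d=env.read_camera(n)
    if f: cv2.imwrite('pics/'+f,p[:,:,::-1])
    return c,p,d
E
python3 - <<'E'
from h import *
s=env.get_state(); c=env.get_calibration('wrist'); r=rot(s['orientation'])
print(c['fx'],c['cx'],c['cy'],c['D'],r.inv().apply(c['origin']-s['tcp_pos']),(r.inv()*rot(c['orientation'])).as_matrix().round(3))
print(yaw())
plan([.47,.03,.30],-5)
E
```

```text
340.9695981614007 313.89602344858844 197.88462799990344 [-0.0074178  0.         0.         0.         0.       ] [ 0.084423    0.00068368 -0.14126396] [[-0.     0.945  0.326]
 [ 1.     0.    -0.001]
 [-0.001  0.326 -0.945]]
16.54532933668019
turn [-0.09  0.   21.55] shift cm [ 45.9  -46.96  -6.86]
```

```bash
python3 - <<'E'
from h import *
plan([.54,.02,.30],-5)
E
```

```text
turn [-0.09  0.   21.55] shift cm [ 52.33 -44.    -6.87]
```

Emit:
carry_out:
  steps:
    - [[0,0,3],[4.5,-3.8,-2],0]
    - [[0,0,6],[9,-7.6,-4],0]
    - [[0,0,9],[13.5,-11.3,-6],0]
    - [[0,0,12],[18,-15.1,-6.9],0]
    - [[0,0,15],[22.5,-18.9,-6.9],0]
    - [[0,0,18],[27,-22.7,-6.9],0]
    - [[0,0,20],[31.5,-26.5,-6.9],0]
    - [[0,0,21.5],[36,-30.3,-6.9],0]

```text
clock: 1.1
tcp_pos: [0.4232, -0.1564, 0.3001]
orientation: [0.0, 0.999, -0.044, 0.0]
wrist_force: [0.9, -0.9, -0.1]
finger_gap: 0.0853
grip_force: 0.0
```

```bash
python3 - <<'E'
from h import *
print(env.get_state()['tcp_pos'],yaw(),env.get_state()['clock'])
plan([.54,.02,.30],-5)
E
```

```text
[ 0.42317293 -0.15644089  0.30013406] -5.01782519524548 1.1
turn [ 0.01 -0.   -0.02] shift cm [ 1.009e+01 -1.860e+01  1.000e-02]
```

Emit:
carry_out:
  steps:
    - [[0,0,0],[3,-5.4,0],0]
    - [[0,0,0],[6,-10.8,0],0]
    - [[0,0,0],[9,-16,0],0]
    - [[0,0,0],[10.1,-18.6,0],0]
    - [[0,0,0],[10.1,-18.6,0],0]
    - [[0,0,0],[10.1,-18.6,0],0]
    - [[0,0,0],[10.1,-18.6,0],0]
    - [[0,0,0],[10.1,-18.6,0],0]

```text
clock: 2.1
tcp_pos: [0.5389, 0.0173, 0.3005]
orientation: [0.0, 0.999, -0.044, 0.0]
wrist_force: [-1.1, -0.2, 1.1]
finger_gap: 0.0853
grip_force: 0.0
```

```bash
python3 - <<'E'
from h import *
c,p,d=look('wrist'); np.savez('w1.npz',p=p,d=d,**{'c_'+k:v for k,v in c.items()})
print(env.get_state()['tcp_pos'])
cv2.imwrite('pics/w1.png',cv2.resize(p[:,:,::-1],(800,500),interpolation=cv2.INTER_CUBIC))
P=depthpts(c,d); z=P[...,2]
m=(z>.05)&(z<.068); q=P[m]; 
r=cv2.minAreaRect(q[:,:2].astype('float32')); print('console',r)
m=(z>.085)&(P[...,1]>.03)&(P[...,0]<.56); r=cv2.minAreaRect(P[m][:,:2].astype('float32'));print('knob',r,m.sum(),np.percentile(z[m],[10,50,90,99]))
m=(z>.1)&(P[...,1]<.05); print('bearings',cv2.minAreaRect(P[m][:,:2].astype('float32')))
E
```

```text
[0.53899092 0.01744826 0.30052131]
console ((0.5372369885444641, 0.08719944953918457), (0.34402284026145935, 0.817402720451355), 10.044408798217773)
knob ((0.4618607759475708, 0.24504142999649048), (0.10816183686256409, 0.4660312831401825), 25.112417221069336) 16166 [0.31601168 0.364874   0.37954737 0.38436066]
bearings ((0.5585103034973145, -0.04967314004898071), (0.18889370560646057, 0.08124533295631409), 70.10413360595703)
```

View pics/w1.png

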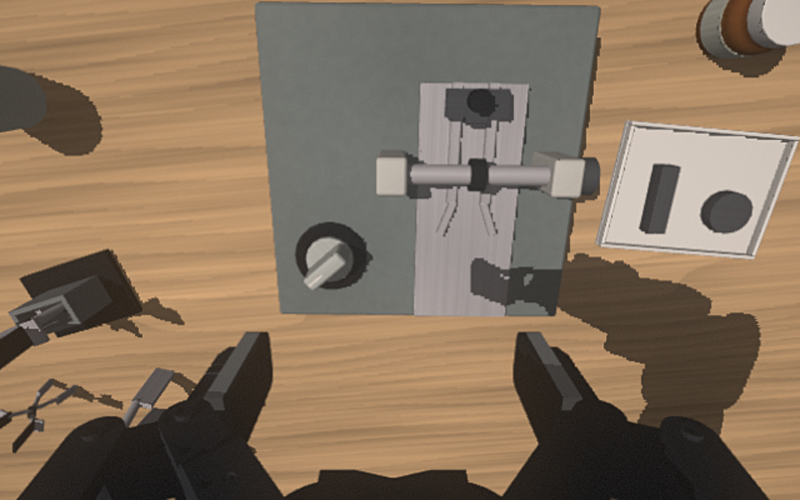

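The wrist view is clear (view pixels, 1.25 × raw):
- Knob at (330,258), with its grip bar running up-right to lower-left.
- Stage plate from x = 415 to 525, rails near x = 455 and 490, stop at (479,105).
- Bar at (659,199), puck at (727,211).

Now I measure all of these.

```bash
python3 - <<'E'
from h import *
w=np.load('w1.npz'); c={k[2:]:w[k] for k in w.files if k[:2]=='c_'}; p=w['p'];d=w['d'];P=depthpts(c,d); z=P[...,2]
hsv=cv2.cvtColor(p,cv2.COLOR_RGB2HSV).astype(int); v,u=np.mgrid[0:400,0:640]
print('hsv console',hsv[100,260],'plate',hsv[225,350],'wood',hsv[120,150],'knob',hsv[205,262],'bar',hsv[160,527],'black',hsv[190,250])
# console edges: left, front, right subpixel via hue/sat
sat=cv2.GaussianBlur(hsv[...,1].astype('float32'),(3,3),0)
def edge(rows,lo,hi,zz,img,axis=0):
    pts=[]
    for r in rows:
        l=img[r,lo:hi] if axis==0 else img[lo:hi,r]
        g=np.abs(np.diff(l)); k=int(g.argmax()); 
        i0=max(k-2,0); gg=g[i0:k+3]; kk=i0+(gg*np.arange(len(gg))).sum()/gg.sum()+.5
        pts.append([lo+kk,r] if axis==0 else [r,lo+kk])
    Q=onz(c,pts,zz)[:,:2]; f=cv2.fitLine(Q.astype('float32'),cv2.DIST_HUBER,0,.001,.001).ravel()
    return f[2:],np.degrees(np.arctan2(f[1],f[0]))
L=edge(range(20,235,3),195,240,.06,sat); Rr=edge(list(range(20,110,3))+list(range(165,190,3)),448,485,.06,sat); F=edge(range(235,325,3),240,262,.06,sat,1)
print('L',L,'R',Rr,'F',F)
val=cv2.GaussianBlur(hsv[...,2].astype('float32'),(3,3),0)
pl=edge(list(range(80,120,3))+list(range(170,240,3)),320,348,.068,val); print('plateL',pl)
# knob & bar/puck/tray
def rect(m,zz,name):
    n,l,st,ce=cv2.connectedComponentsWithStats(m.astype('uint8')); i=1+st[1:,4].argmax()
    cn=max(cv2.findContours((l==i).astype('uint8'),0,2)[0],key=len); Q=onz(c,cn.reshape(-1,2),zz)[:,:2]
    (cx,cy),(a,b),_=r=cv2.minAreaRect(Q.astype('float32')); bx=cv2.boxPoints(r); e=bx[1]-bx[0]; f=bx[2]-bx[1]; e=e if np.hypot(*e)>np.hypot(*f) else f
    print(name,st[i],np.round([cx,cy,a,b],4),'long ang',np.degrees(np.arctan2(e[1],e[0])).round(1),'z',np.percentile(z[l==i],[10,50,90]).round(3))
near=lambda x,y,r:(np.hypot(u-x,v-y)<r)
rect(near(262,206,30)&(hsv[...,2]>110)&(z>.07),.1,'knob light')
rect(near(262,206,30)&(z>.102),.107,'knob top')
rect(near(265,206,45)&(hsv[...,2]<60),.065,'knobskirt')
rect((u>505)&(u<548)&(v>120)&(v<200)&(hsv[...,2]<100),.022,'bar')
rect((u>552)&(u<610)&(v>140)&(v<200)&(hsv[...,2]<100),.02,'puck')
rect((u>475)&(v>95)&(v<208)&(hsv[...,2]>130)&(hsv[...,1]<50)&(z<.03)&(z>-.01),.014,'tray')
for y in range(196,232,4): print((z[y,240:290:3]*1000).round().astype(int))
E
```

```text
hsv console [ 45   9 117] plate [  0  14 161] wood [ 15 106 161] knob [ 21  21 120] bar [160  10  80] black [12 27 48]
L (array([0.58727354, 0.12368755], dtype=float32), np.float32(-5.603485)) R (array([ 0.5871627, -0.1622211], dtype=float32), np.float32(5.8544445)) F (array([0.42490068, 0.06007142], dtype=float32), np.float32(84.333435))
plateL (array([ 0.5369098 , -0.00507222], dtype=float32), np.float32(-5.754764))
knob light [243 190  33  42 883] [0.4996 0.082  0.0317 0.0492] long ang -53.8 z [0.072 0.099 0.103]
knob top [243 203  33  29 289] [0.4922 0.0788 0.0124 0.0391] long ang -54.2 z [0.102 0.103 0.104]
knobskirt [ 237  178   61   53 1203] [0.4902 0.0783 0.0668 0.0649] long ang 44.3 z [0.063 0.064 0.066]
bar [ 512  132   32   55 1144] [ 0.506  -0.2496  0.0268  0.0695] long ang -6.4 z [0.009 0.02  0.022]
puck [ 561  153   41   33 1067] [ 0.4868 -0.3215  0.0521  0.0421] long ang 84.9 z [0.011 0.019 0.02 ]
tray [  476    97   164   110 10992] [ 0.5075 -0.2893  0.1761  0.1289] long ang 80.1 z [0.002 0.003 0.012]
[64 65 64 72 73 72 72 72 73 72 82 78 74 65 65 65 66]
[64 65 72 73 73 74 72 73 79 93 95 88 82 71 65 66 65]
[ 64  64  73  72  71  74  74  89 101 102 102  99  91  72  64  65  64]
[ 65  64  72  73  73  82  94 102 102 104 102 102  99  73  67  65  65]
[ 65  64  72  75  89  99 102 103 103 102 103 102  71  73  65  65  63]
[ 65  64  83  95 101 102 101 103 103 102  73  72  73  73  63  64  64]
[ 59  65  99 101 103 105 101 104 102  72  74  72  72  64  64  66  60]
[ 59 102 102 104 103 103 102  72  74  71  65  65  65  64  65  58  60]
[ 59  58 104 102 104 100  64  64  65 442  64  64  64  59  58  58  57]
```

```bash
python3 - <<'E'
from h import *
print(env.get_state()['joint_pos'])
plan([.4907,.0787,.12],-54); plan([.4907,.0787,.079],-54)
E
```

```text
[-1.16448974e-01  2.33385851e-01  1.07094807e-01  1.44415003e+00
 -1.55644293e-04  3.11312489e+00]
turn [ 0.000e+00 -2.000e-02  4.896e+01] shift cm [-5.35 -5.68 18.05]
turn [ 0.000e+00 -2.000e-02  4.896e+01] shift cm [-5.36 -5.68 22.15]
```

Emit:
carry_out:
  steps:
    - [[0,0,-10.5],[-1,-1,3],0]
    - [[0,0,-21],[-2,-2,6],0]
    - [[0,0,-31.5],[-3,-3,9],0]
    - [[0,0,-42],[-4,-4,12],0]
    - [[0,0,-52.5],[-5,-5,14],0]
    - [[0,0,-63],[-5.35,-5.68,16],0]
    - [[0,0,-73.5],[-5.35,-5.68,16],0]
    - [[0,0,-84],[-5.35,-5.68,16],0]

```text
clock: 3.15
tcp_pos: [0.4905, 0.0792, 0.1401]
orientation: [-0.0, 0.77, 0.638, -0.0]
wrist_force: [0.2, 0.5, 0.3]
finger_gap: 0.0856
grip_force: 0.0
```

Emit:
carry_out:
  steps:
    - [[0,0,-10.5],[0,0,0],0]
    - [[0,0,-21],[0,0,0],0]
    - [[0,0,-31.5],[0,0,0],0]
    - [[0,0,-42],[0,0,0],0]
    - [[0,0,-47],[0,0,0],0]
    - [[0,0,-47],[0,0,0],0]
    - [[0,0,-47],[0,0,0],0]
    - [[0,0,-47],[0,0,0],0]

```text
clock: 4.15
tcp_pos: [0.4909, 0.0794, 0.1403]
orientation: [0.0, 0.454, 0.891, -0.0]
wrist_force: [-0.4, 0.6, 0.1]
finger_gap: 0.0852
grip_force: 0.0
```

```bash
python3 - <<'E'
from h import *
print(env.get_state()['joint_pos'],env.get_state()['clock'],yaw())
c,p,d=look('wrist')
P=depthpts(c,d); z=P[...,2]; m=(z>.099)&(z<.112)&(np.hypot(P[...,0]-.49,P[...,1]-.08)<.04)
r=cv2.minAreaRect(P[m][:,:2].astype('float32')); bx=cv2.boxPoints(r); print(r,P[m].mean(0),m.sum(),[np.degrees(np.arctan2(*(bx[i+1]-bx[i])[::-1])) for i in (0,1)])
w,V=np.linalg.eigh(np.cov(P[m][:,:2].T)); print('pca',np.degrees(np.arctan2(V[1,1],V[0,1])))
plan([.4907,.0787,.079],126)
E
```

```text
[-1.14354826e-03  2.12334654e-01 -3.17615825e-01  1.04070241e+00
 -8.78459267e-05  9.41539413e-01] 4.15 125.98824427252316
((0.48872506618499756, 0.08069366961717606), (0.013901625759899616, 0.041183389723300934), 36.541568756103516) [0.48803103 0.08179928 0.10220972] 1569 [np.float32(-53.458424), np.float32(36.541676)]
pca 125.91862711759875
turn [-0.    0.01  0.  ] shift cm [-0.05 -0.06  6.13]
```

Emit:
carry_out:
  force: 30
  steps:
    - [[0,0,0],[0.1,-0.1,3],0]
    - [[0,0,0],[0.1,-0.1,6.1],0]
    - [[0,0,0],[0.1,-0.1,6.1],0]
    - [[0,0,0],[0.1,-0.1,6.1],255]
    - [[0,0,0],[0.1,-0.1,6.1],255]
    - [[0,0,0],[0.1,-0.1,6.1],255]
    - [[0,0,0],[0.1,-0.1,6.1],255]
    - [[0,0,0],[0.1,-0.1,6.1],255]

```text
clock: 5.2
tcp_pos: [0.4897, 0.0797, 0.0799]
orientation: [0.0, 0.454, 0.891, 0.0]
wrist_force: [-1.7, -0.5, 5.6]
finger_gap: 0.0134
grip_force: 33.1
```

Emit:
carry_out:
  steps:
    - [[0,0,-8],[0,0,0],255]
    - [[0,0,-16],[0,0,0],255]
    - [[0,0,-24],[0,0,0],255]
    - [[0,0,-32],[0,0,0],255]
    - [[0,0,-40],[0,0,0],255]
    - [[0,0,-46],[0,0,0],255]
    - [[0,0,-50],[0,0,0],255]
    - [[0,0,-52],[0,0,0],255]

```text
clock: 6.2
tcp_pos: [0.4903, 0.0806, 0.08]
orientation: [0.001, 0.018, 1.0, 0.001]
wrist_force: [-0.1, 4.1, 6.0]
finger_gap: 0.0132
grip_force: 56.6
```

```bash
python3 - <<'E'
from h import *
s=env.get_state(); print(yaw(),s['ft_torque'],s['wrist_force'],s['tcp_pos'],s['finger_gap'])
E
```

```text
177.98003743802232 [ 0.89393045  0.09770469 -1.58158542] [-0.07565915  4.14213354  5.9743378 ] [0.49029631 0.08056865 0.08002102] 0.013158152015553004
```

Emit:
carry_out:
  steps:
    - [[0,0,0],[0,0,0],0]
    - [[0,0,0],[0,0,0],0]
    - [[0,0,0],[0,0,0],0]
    - [[0,0,0],[0,0,-5],0]
    - [[0,0,0],[0,0,-10.5],0]
    - [[0,0,-3],[1,4,-15],0]
    - [[0,0,-7],[2,9,-18],0]
    - [[0,0,-11],[3,14,-21],0]

```text
clock: 7.2
tcp_pos: [0.4639, 0.2217, 0.2905]
orientation: [0.0, -0.079, 0.997, -0.0]
wrist_force: [0.2, -0.3, -0.2]
finger_gap: 0.085
grip_force: 0.0
```

```bash
python3 - <<'E'
from h import *
s=env.get_state(); print(yaw(),s['wrist_force'],s['tcp_pos'],s['finger_gap'])
plan([.45,.375,.30],191)
E
```

```text
-170.8904160716658 [ 0.2202756  -0.32549824 -0.23473569] [0.46394336 0.22172534 0.29051134] 0.0849927767864755
turn [-0.02  0.04 -1.89] shift cm [-1.05 15.35 -0.95]
```

Emit:
carry_out:
  steps:
    - [[0,0,-1],[-0.5,5,-0.5],0]
    - [[0,0,-1.9],[-1,10,-0.9],0]
    - [[0,0,-1.9],[-1,15.3,-0.9],0]
    - [[0,0,-1.9],[-1,15.3,-0.9],0]
    - [[0,0,-1.9],[-1,15.3,-0.9],0]
    - [[0,0,-1.9],[-1,15.3,-0.9],0]
    - [[0,0,-1.9],[-1,15.3,-0.9],0]
    - [[0,0,-1.9],[-1,15.3,-0.9],0]

```text
clock: 8.2
tcp_pos: [0.4504, 0.3726, 0.2985]
orientation: [0.0, -0.095, 0.996, 0.0]
wrist_force: [0.6, 0.5, -0.2]
finger_gap: 0.0856
grip_force: 0.0
```

```bash
python3 - <<'E'
from h import *
s=env.get_state(); print(yaw(),s['tcp_pos'],s['joint_pos'])
c,p,d=look('wrist'); np.savez('w2.npz',p=p,d=d,**{'c_'+k:v for k,v in c.items()})
cv2.imwrite('pics/w2.png',p[:,:,::-1])
P=depthpts(c,d); z=P[...,2]; near=np.hypot(P[...,0]-.45,P[...,1]-.378)<.08
t=near&(z>.149)&(z<.165)   # handle tops
n,l,st,ce=cv2.connectedComponentsWithStats(t.astype('uint8'))
for i in range(1,n):
    if st[i,4]>15: q=P[l==i]; print('top',st[i],q.mean(0).round(4),cv2.minAreaRect(q[:,:2].astype('float32')))
m=near&(z>.05)&(z<.064); q=P[m]; print('rim',len(q),cv2.minAreaRect(q[:,:2].astype('float32')))
m=near&(z>.0)&(z<.012)&(p.max(2)<70); 
r=cv2.minAreaRect(P[m][:,:2].astype('float32'));print('base',r)
E
```

```text
-169.13039955475264 [0.45039353 0.37261316 0.29850834] [ 5.53951916e-01  3.25747445e-01  2.26558238e-01  1.47131147e+00
 -1.35996751e-04  3.64241583e-01]
top [351 167   6  22 128] [0.4408 0.4053 0.1507] ((0.4412120282649994, 0.4054330587387085), (0.01936955936253071, 0.004544054623693228), 12.948976516723633)
top [288 169   7  22 126] [0.4529 0.3514 0.1509] ((0.453271746635437, 0.35163718461990356), (0.019258828833699226, 0.0053466507233679295), 9.912270545959473)
rim 523 ((0.4473309814929962, 0.3782421350479126), (0.03422865644097328, 0.06343717128038406), 12.753826141357422)
base ((0.44705042243003845, 0.3777766227722168), (0.07955016195774078, 0.11032870411872864), 12.721474647521973)
```

View pics/w2.png

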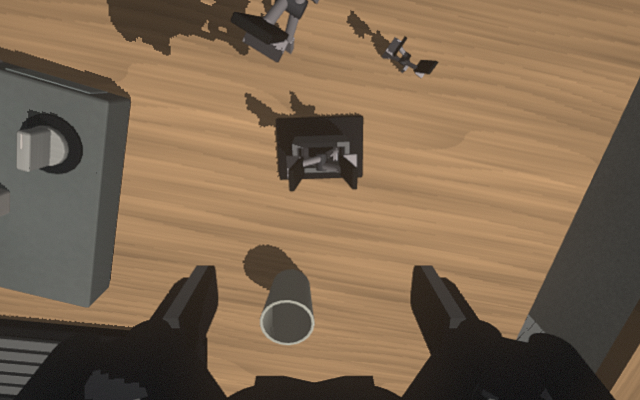

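The picture shows the stand's tongs at (320,165) with handles at (292,170) and (350,168). The knob bar at (40,148) is now aligned with the tester, so it is off.

```bash
python3 - <<'E'
from h import *
plan([.4472,.3784,.1130],192.7)
E
```

```text
turn [-0.    0.02 -1.81] shift cm [ 0.2   0.61 18.55]
```

Emit:
carry_out:
  force: 27
  steps:
    - [[0,0,-1.8],[0.2,0.6,6],0]
    - [[0,0,-1.8],[0.2,0.6,12],0]
    - [[0,0,-1.8],[0.2,0.6,16],0]
    - [[0,0,-1.8],[0.2,0.6,18.5],0]
    - [[0,0,-1.8],[0.2,0.6,18.5],0]
    - [[0,0,-1.8],[0.2,0.6,18.5],105]
    - [[0,0,-1.8],[0.2,0.6,18.5],105]
    - [[0,0,-1.8],[0.2,0.6,18.5],105]

```text
clock: 9.25
tcp_pos: [0.4514, 0.3811, 0.1199]
orientation: [0.006, -0.111, 0.994, 0.002]
wrist_force: [-1.1, -1.4, 18.4]
finger_gap: 0.0505
grip_force: 16.4
```

Emit:
carry_out:
  steps:
    - [[0,0,0],[0,0,0],0]
    - [[0,0,0],[0,0,0],0]
    - [[0,0,0],[0,0,0],0]
    - [[0,0,0],[0,0,-1.2],0]
    - [[0,0,0],[0,0,-1.2],0]
    - [[0,0,0],[0,0,-1.2],0]
    - [[0,0,0],[0,0,-1.2],0]
    - [[0,0,0],[0,0,-1.2],0]

```text
clock: 10.25
tcp_pos: [0.4468, 0.3788, 0.125]
orientation: [-0.0, -0.111, 0.994, -0.0]
wrist_force: [0.2, 0.5, -0.5]
finger_gap: 0.0853
grip_force: 0.0
```

```bash
python3 - <<'E'
from h import *
s=env.get_state(); print(yaw(),s['tcp_pos'],s['wrist_force'],s['joint_pos'])
c,p,d=look('wrist'); cv2.imwrite('pics/w3.png',p[:,:,::-1])
np.savez('w3.npz',p=p,d=d,**{'c_'+k:v for k,v in c.items()})
plan([.4472,.3784,.1130],192.7)
E
```

```text
-167.2546531753199 [0.44679127 0.37879307 0.12500317] [ 0.20965116  0.50725178 -0.45121607] [ 5.66244744e-01  3.84859371e-01 -1.16534888e-01  1.06988609e+00
 -5.67139046e-05  3.43796444e-01]
turn [-0.01 -0.02  0.04] shift cm [-0.03 -0.05  1.2 ]
```

View pics/w3.png

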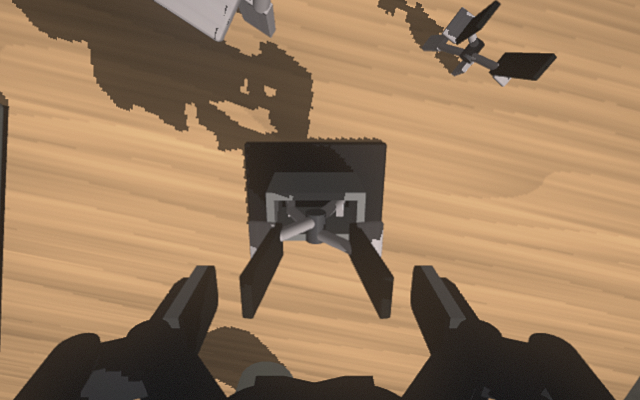

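Tongs still stand centred between the open fingers, with handles at (262,270) and (372,270). The pads swing forward onto the ledges as they close, so I grip about 15 mm higher.

Emit:
carry_out:
  force: 27
  steps:
    - [[0,0,0],[0,0,-0.3],0]
    - [[0,0,0],[0,0,-0.3],105]
    - [[0,0,0],[0,0,-0.3],105]
    - [[0,0,0],[0,0,-0.3],105]
    - [[0,0,0],[0,0,-0.3],105]
    - [[0,0,0],[0,0,-0.3],105]
    - [[0,0,0],[0,0,-0.3],105]
    - [[0,0,0],[0,0,-0.3],105]

```text
clock: 11.3
tcp_pos: [0.4502, 0.3805, 0.133]
orientation: [0.005, -0.111, 0.994, 0.002]
wrist_force: [0.3, -1.2, 19.1]
finger_gap: 0.0509
grip_force: 8.9
```

```bash
python3 - <<'E'
from h import *
w=np.load('w3.npz'); c={k[2:]:w[k] for k in w.files if k[:2]=='c_'}
p0=np.array([.44679,.37879,.1250]); r=Rt(np.radians(192.75))
for z in (0,-.007,-.013): print(z,[pix(c,p0+r.apply([x,y,z]))[0].round(0) for x in (.011,-.011) for y in (-.0427,.0427)])
d=w['d']; P=depthpts(c,d); 
q=r.inv().apply((P-p0).reshape(-1,3)).reshape(400,640,3)
for (u,v) in [(200,275),(208,268),(190,290),(425,270),(440,285)]: print(u,v,(q[v,u]*1000).round(1),d[v,u])
E
```

```text
0 [array([223., 247.]), array([408., 247.]), array([227., 288.]), array([404., 288.])]
-0.007 [array([219., 254.]), array([412., 254.]), array([223., 296.]), array([408., 296.])]
-0.013 [array([215., 261.]), array([416., 261.]), array([220., 304.]), array([411., 305.])]
200 275 [ 10.4 -45.9 -23.4] 0.13511507
208 268 [ 10.2 -44.5 -17.7] 0.1405809
190 290 [ 10.4 -46.4 -33.7] 0.1253935
425 270 [ 10.5  44.4 -19.7] 0.13848512
440 285 [ 10.8  46.6 -30.9] 0.1277521
```

Emit:
carry_out:
  steps:
    - [[0,0,0],[0,0,0],0]
    - [[0,0,0],[0,0,0],0]
    - [[0,0,0],[0,0,1.1],0]
    - [[0,0,0],[0,0,2.2],0]
    - [[0,0,0],[0,0,2.2],0]
    - [[0,0,0],[0,0,2.2],0]
    - [[0,0,0],[0,0,2.2],50]
    - [[0,0,0],[0,0,2.2],65]

```text
clock: 12.3
tcp_pos: [0.4472, 0.379, 0.1066]
orientation: [0.0, -0.111, 0.994, 0.0]
wrist_force: [-0.1, 0.6, -0.3]
finger_gap: 0.0637
grip_force: 0.0
```

Emit:
carry_out:
  steps:
    - [[0,0,0],[0,0,0],70]
    - [[0,0,0],[0,0,-0.1],77]
    - [[0,0,0],[0,0,-0.2],84]
    - [[0,0,0],[0,0,-0.3],91]
    - [[0,0,0],[0,0,-0.4],98]
    - [[0,0,0],[0,0,-0.5],105]
    - [[0,0,0],[0,0,-0.5],105]
    - [[0,0,0],[0,0,-0.5],105]

```text
clock: 13.3
tcp_pos: [0.4472, 0.379, 0.1115]
orientation: [0.0, -0.111, 0.994, 0.0]
wrist_force: [-0.7, 0.2, 4.7]
finger_gap: 0.0507
grip_force: 6.2
```

Emit:
carry_out:
  steps:
    - [[0,0,0],[0,0,-1.5],105]
    - [[0,0,0],[0,0,-4],105]
    - [[0,0,0],[0,0,-7],105]
    - [[0,0,0],[0,0,-11],105]
    - [[0,0,0],[0,0,-15],105]
    - [[0,0,0],[0,0,-18],105]
    - [[0,0,0],[0,0,-18],105]
    - [[0,0,0],[0,0,-18],105]

```text
clock: 14.3
tcp_pos: [0.4465, 0.3786, 0.2902]
orientation: [-0.001, -0.111, 0.994, -0.0]
wrist_force: [-0.0, 0.3, -1.2]
finger_gap: 0.0502
grip_force: 5.2
```

```bash
python3 - <<'E'
from h import *
print(env.get_state()['joint_pos'])
c,p,d=look('side')
P=depthpts(c,d); m=(np.hypot(P[...,0]-.447,P[...,1]-.379)<.035); z=P[...,2][m]; print('z hist near tool',np.histogram(z,bins=np.arange(0,.34,.02)))
plan([.506,-.254,.29],173.6)
E
```

```text
[ 5.66252707e-01  3.28883310e-01  2.10958027e-01  1.45451202e+00
 -8.72118127e-05  3.43754895e-01]
z hist near tool (array([229, 235, 385, 139,   0,   0,   0,   0,   0,  75, 129,  99,  58,
       104, 227, 210]), array([0.  , 0.02, 0.04, 0.06, 0.08, 0.1 , 0.12, 0.14, 0.16, 0.18, 0.2 ,
       0.22, 0.24, 0.26, 0.28, 0.3 , 0.32]))
turn [-0.08 -0.14 19.15] shift cm [ 8.130e+00 -6.301e+01  5.000e-02]
```

Emit:
carry_out:
  steps:
    - [[0,0,1],[0.4,-3,0],105]
    - [[0,0,3],[1,-8,0],105]
    - [[0,0,6],[1.7,-13.5,0],105]
    - [[0,0,9],[2.5,-19,0],105]
    - [[0,0,11],[3.2,-24.5,0],105]
    - [[0,0,13],[3.9,-30,0],105]
    - [[0,0,15],[4.6,-35.5,0],105]
    - [[0,0,17],[5.3,-41,0],105]

```text
clock: 15.35
tcp_pos: [0.4848, -0.0343, 0.2898]
orientation: [-0.001, 0.038, 0.999, 0.0]
wrist_force: [1.2, 0.3, -0.8]
finger_gap: 0.0502
grip_force: 5.2
```

Emit:
carry_out:
  steps:
    - [[0,0,1],[0,-5.5,0],105]
    - [[0,0,2],[0,-11,0],105]
    - [[0,0,2],[0,-16,0],105]
    - [[0,0,2],[0,-20,0],105]
    - [[0,0,2],[0,-22,0],105]
    - [[0,0,2],[0,-22,0],105]
    - [[0,0,2],[0,-22,0],105]
    - [[0,0,2],[0,-22,0],105]

```text
clock: 16.35
tcp_pos: [0.4695, -0.2508, 0.2914]
orientation: [-0.0, 0.054, 0.999, 0.0]
wrist_force: [0.7, -0.1, -1.3]
finger_gap: 0.0502
grip_force: 5.2
```

```bash
python3 - <<'E'
from h import *
s=env.get_state(); print(s['joint_pos'],yaw(),s['tcp_pos'])
c,p,d=look('wrist'); np.savez('w4.npz',p=p,d=d,**{'c_'+k:v for k,v in c.items()})
cv2.imwrite('pics/w4.png',p[:,:,::-1])
E
```

```text
[-6.41524866e-01  2.20003832e-01  6.77677140e-02  1.41876678e+00
  1.49573832e-04 -5.34134333e-01] 173.84697550416112 [ 0.46953033 -0.2507918   0.29135919]
```

View pics/w4.png

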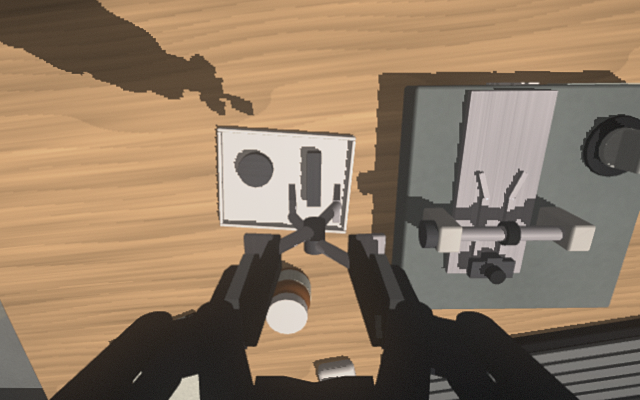

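The wrist view shows the bar at (312,177), the open tips over it at (291,200) and (337,200), and the puck clear to the left at (254,168). Now to find the bar's exact pose.

```bash
python3 - <<'E'
from h import *
w=np.load('w4.npz'); c={k[2:]:w[k] for k in w.files if k[:2]=='c_'}; p=w['p'];P=depthpts(c,w['d'])
g=p.max(2); z=P[...,2]
print(g[142:214:4,312]); print(g[175,296:330])
m=np.zeros(g.shape,'uint8'); m[140:216,294:330]=(g[140:216,294:330]<105)
n,l,st,ce=cv2.connectedComponentsWithStats(m); i=1+st[1:,4].argmax(); print(st[i])
for nm,mm,zz in (('all',l==i,.022),('depthtop',(l==i)&(z>.017)&(z<.03),.022)):
    cn=max(cv2.findContours(mm.astype('uint8'),0,2)[0],key=len); Q=onz(c,cn.reshape(-1,2),zz)[:,:2]
    r=cv2.minAreaRect(Q.astype('float32')); print(nm,r)
print('tips', [P[y,x].round(4) for y,x in ((200,291),(195,291),(200,337),(195,338))])
# puck / tray ok; top & stage measurement
v,u=np.mgrid[0:400,0:640]
plate=(u>455)&(u<560)&(v>85)&(v<280)&(g>125)&(p.max(2).astype(int)-p.min(2)<25)
def colpts(rows,lo,hi,zz):
    pts=[]
    for r in rows:
        k=np.abs(np.diff(cv2.GaussianBlur(g,(3,3),0)[r,lo:hi].astype(int))).argmax(); pts.append([lo+k+.5,r])
    Q=onz(c,pts,zz)[:,:2]; f=cv2.fitLine(Q.astype('float32'),cv2.DIST_HUBER,0,.001,.001).ravel(); return f,np.degrees(np.arctan2(f[1],f[0]))
ex=np.array([np.cos(np.radians(-5.65)),np.sin(np.radians(-5.65))]); ey=np.array([-ex[1],ex[0]])
for nm,a in (('plate R side(img left)',(range(100,165,3),440,472)),('plate left',(range(100,200,3),530,565))):
    f,an=colpts(*a,.068); print(nm,an,ey@f[2:])
E
```

```text
[230 184  91  94  92  93  92  92  90  92  91  92  93  92  91  89 142 228]
[229 229 230 211 180 140 105 104 109 109  94  91  93  92  91  93  92  91
  94  96  92  93  93  85 106 208 235 231 230 230 229 230 230 230]
[302 150  19  56 803]
all ((0.5005648732185364, -0.2583525478839874), (0.022082090377807617, 0.07148268818855286), 82.05236053466797)
depthtop ((0.5021577477455139, -0.2556160092353821), (0.016240786761045456, 0.06876680254936218), 83.47016906738281)
tips [array([ 0.4576, -0.265 ,  0.225 ]), array([ 0.4574, -0.2656,  0.2152]), array([ 0.4609, -0.2354,  0.2247]), array([ 0.4606, -0.2342,  0.2157])]
plate R side(img left) -5.7214217 -0.04274571646658325
plate left -5.690287 0.046183206326806656
```

```bash
python3 - <<'E'
from h import *
plan([.503,-.2553,.1205],173.4)
E
```

```text
turn [0.   0.01 0.45] shift cm [-3.36 -0.08 17.1 ]
```

Emit:
carry_out:
  steps:
    - [[0,0,0.4],[-1.7,0,3],105]
    - [[0,0,0.4],[-3.4,-0.1,7],105]
    - [[0,0,0.4],[-3.4,-0.1,11],105]
    - [[0,0,0.4],[-3.4,-0.1,14],105]
    - [[0,0,0.4],[-3.4,-0.1,16],105]
    - [[0,0,0.4],[-3.4,-0.1,17],105]
    - [[0,0,0.4],[-3.4,-0.1,17],105]
    - [[0,0,0.4],[-3.4,-0.1,17],105]

```text
clock: 17.4
tcp_pos: [0.5038, -0.257, 0.1224]
orientation: [0.001, 0.058, 0.998, -0.001]
wrist_force: [0.7, 0.4, -0.9]
finger_gap: 0.0498
grip_force: 5.2
```

Emit:
carry_out:
  force: 28
  steps:
    - [[0,0,0],[0,0,0.1],115]
    - [[0,0,0],[0,0,0.1],125]
    - [[0,0,0],[0,0,0],135]
    - [[0,0,0],[0,0,0],145]
    - [[0,0,0],[0,0,0],255]
    - [[0,0,0],[0,0,0],255]
    - [[0,0,0],[0,0,0],255]
    - [[0,0,0],[0,0,0],255]

```text
clock: 18.4
tcp_pos: [0.5033, -0.2568, 0.1217]
orientation: [0.0, 0.058, 0.998, -0.0]
wrist_force: [0.3, 2.1, 5.7]
finger_gap: 0.0385
grip_force: 29.6
```

Emit:
carry_out:
  steps:
    - [[0,0,0],[0,0,-0.5],255]
    - [[0,0,0],[0,0,-1.5],255]
    - [[0,0,0],[0,0,-3],255]
    - [[0,0,0],[0,0,-6],255]
    - [[0,0,0],[0,0,-9],255]
    - [[0,0,0],[0,0,-12],255]
    - [[0,0,0],[0,0,-13],255]
    - [[0,0,0],[0,0,-13],255]

```text
clock: 19.4
tcp_pos: [0.5034, -0.2571, 0.2519]
orientation: [0.001, 0.058, 0.998, -0.0]
wrist_force: [0.7, 0.7, -2.3]
finger_gap: 0.0386
grip_force: 28.9
```

```bash
python3 - <<'E'
from h import *
s=env.get_state(); print(s['joint_pos'],yaw(),s['tcp_pos'],s['wrist_force'],s['ft_torque'])
c,p,d=look('wrist'); np.savez('w5.npz',p=p,d=d,**{'c_'+k:v for k,v in c.items()})
c2,p2,d2=look('side')
np.savez('s5.npz',p=p2,d=d2)
print(pix(c2,[.503,-.257,.15]))
u,v=pix(c2,[.503,-.257,.15])[0].astype(int)
a=cv2.resize(p2[max(v-50,0):v+50,u-50:u+50],(400,400),interpolation=cv2.INTER_CUBIC)
b=cv2.resize(p[120:320,220:420],(400,400),interpolation=cv2.INTER_CUBIC)
cv2.imwrite('pics/w5.png',np.hstack([a,b])[:,:,::-1])
E
```

```text
[-6.14083008e-01  2.88108188e-01  6.17207377e-02  1.34287971e+00
 -2.00701476e-04 -4.97944102e-01] 173.34575450085538 [ 0.50336769 -0.25707187  0.25189506] [ 0.67993061  0.7063585  -2.25929801] [-0.0228642   0.02196925 -0.03804149]
[[391.10077943 157.7744745 ]]
```

View pics/w5.png

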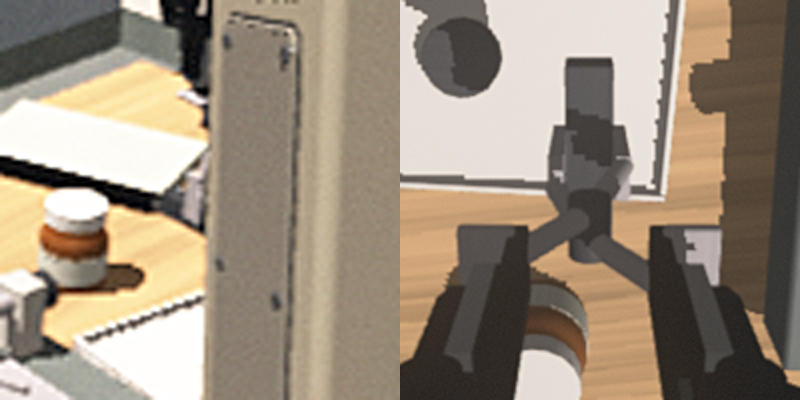

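The bar hangs in the tongs (right crop, (590,110)). The force change of about 1.1 N fits its weight. Now I check its height and level relative to the TCP.

```bash
python3 - <<'E'
from h import *
w=np.load('w5.npz'); c={k[2:]:w[k] for k in w.files if k[:2]=='c_'}; P=depthpts(c,w['d'])
q=P[153:176,305:324].reshape(-1,3); q=q[(q[:,2]>.08)&(q[:,2]<.22)]
t=np.array([.5034,-.2571,.2519]); l=Rt(np.radians(173.35)).inv().apply(q-t)*1000
print(len(l),np.percentile(l,[2,50,98],axis=0).round(1))
# near tip end of bar top edge
A=np.c_[l[:,0],l[:,1],np.ones(len(l))]; k=np.linalg.lstsq(A,l[:,2],rcond=None)[0]; r=l[:,2]-A@k; m=abs(r)<2; k=np.linalg.lstsq(A[m],l[m,2],rcond=None)[0]; print('plane slope x,y, z0',k.round(3))
g=w['p'].max(2); print(g[140:176:2,314], P[140:160:1,314].round(3)[:,2])
for r_ in (156,162,168): 
    e=np.diff(g[r_,295:335].astype(int)); print(r_,295+e.argmin(),295+e.argmax())
E
```

```text
436 [[ 17.6  -7.2  99.7]
 [ 25.8  -0.7 101.2]
 [ 33.9   5.9 102.5]]
plane slope x,y, z0 [-9.00000e-03  1.00000e-03  1.01393e+02]
[233 234 234 236 190  65  68  96  98  96  96  95  95  95  97  96  95  95] [0.002 0.002 0.003 0.003 0.002 0.002 0.004 0.002 0.134 0.138 0.143 0.147
 0.149 0.151 0.151 0.151 0.15  0.151 0.152 0.15 ]
156 301 326
162 301 326
168 302 326
```

```bash
python3 - <<'E'
from h import *
plan([.4689,-.0439,.252],174.35);plan([.4689,-.0439,.188],174.35)
E
```

```text
turn [ 0.04 -0.09 -1.01] shift cm [ 5.81 20.73 -0.16]
turn [ 0.04 -0.09 -1.01] shift cm [ 5.8  20.72  6.24]
```

Emit:
carry_out:
  steps:
    - [[0,0,0],[1,2,0],255]
    - [[0,0,0],[2,6,0],255]
    - [[0,0,0],[3,10,0],255]
    - [[0,0,-0.5],[4,14,0],255]
    - [[0,0,-1],[5,18,0],255]
    - [[0,0,-1],[5.8,20.7,0],255]
    - [[0,0,-1],[5.8,20.7,2],255]
    - [[0,0,-1],[5.8,20.7,4],255]

```text
clock: 20.5
tcp_pos: [0.4687, -0.0437, 0.2097]
orientation: [-0.001, 0.049, 0.999, 0.0]
wrist_force: [0.5, -1.0, -2.3]
finger_gap: 0.0384
grip_force: 29.2
```

```bash
python3 - <<'E'
from h import *
s=env.get_state(); print(s['joint_pos'],yaw(),s['tcp_pos'],s['wrist_force'])
c,p,d=look('wrist'); np.savez('w6.npz',p=p,d=d,**{'c_'+k:v for k,v in c.items()})
cv2.imwrite('pics/w6.png',p[:,:,::-1])
P=depthpts(c,d)
plan([.4689,-.0439,.188],174.35)
E
```

```text
[-2.63599781e-01  1.21743548e-01 -2.51274275e-01  1.19922936e+00
 -2.20798822e-04 -1.66211588e-01] 174.42007767781124 [ 0.46873294 -0.043708    0.20970622] [ 0.46678756 -1.0390515  -2.26050402]
turn [ 0.05 -0.34  0.04] shift cm [-0.18 -0.02  1.89]
```

View pics/w6.png

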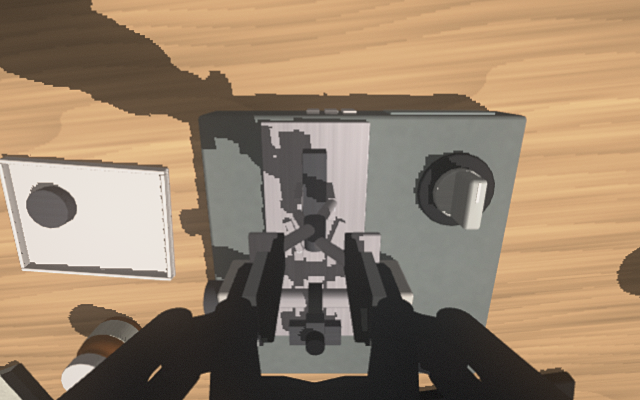

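The bar at (315,165) hangs over the bare plate (edges 262 and 370), with the shaft at row 300 and the stop at (315,330). I check the sideways alignment before lowering.

```bash
python3 - <<'E'
from h import *
w=np.load('w6.npz'); c={k[2:]:w[k] for k in w.files if k[:2]=='c_'}; g=cv2.GaussianBlur(w['p'].max(2),(3,3),0).astype(int)
ex=np.array([np.cos(np.radians(-5.68)),np.sin(np.radians(-5.68))]); ey=np.array([-ex[1],ex[0]])
P=depthpts(c,w['d']); print('bar top z',np.median(P[156:170,308:322,2]))
def ed(rows,lo,hi,z,pol=0):
    pts=[]
    for r in rows:
        e=np.diff(g[r,lo:hi]); k=(np.abs(e) if pol==0 else pol*e).argmax(); pts.append([lo+k+.5,r])
    Q=onz(c,pts,z)[:,:2]; s=Q@ey; f=np.polyfit(Q@ex,s,1); return np.median(s).round(4),np.degrees(np.arctan(f[0])).round(2)
zt=.2097-.1012
print('bar L/R',ed(range(155,176,2),295,310,zt,-1),ed(range(155,176,2),320,335,zt,1))
print('plate',ed(range(126,150,3),250,275,.068),ed(list(range(126,220,3)),360,380,.068))
print(g[160,255:380:1])
Q=onz(c,[[315,122],[315,150]],.068); print('plate front edge col',g[112:130,340], 'bar rear rows',g[144:156,315])
E
```

```text
bar top z 0.10865729998606882
bar L/R (np.float64(-0.0075), np.float64(3.49)) (np.float64(0.0114), np.float64(0.77))
plate (np.float64(-0.0339), np.float64(4.25)) (np.float64(0.0476), np.float64(0.03))
[ 65  65  66  66  66  66  67  74  82  85  85  84  85  86  87  87  86  86
  86  86  87  87  88  87  86  84  85  86  86  85  85  86  86  85  85  86
  86  86  87  87  87  87  87  87  88  86  81  80  85  89  90  90  91  91
  91  91  91  91  91  91  92  93  93  93  93  93  94  94  92  90  98 131
 175 199 203 202 200 197 197 198 200 201 203 205 206 206 205 203 202 202
 203 204 205 205 205 205 206 206 207 207 206 205 205 206 209 211 211 208
 206 205 205 205 194 168 148 144 143 143 142 142 141 141 141 140 141]
plate front edge col [ 68  66  70  82 100 111 107  89  76  91 139 189 211 212 211 211 211 210] bar rear rows [198 199 201 189 144  86  56  52  58  73  87  92]
```

Emit:
carry_out:
  steps:
    - [[0,0,0],[0,0,1],255]
    - [[0,0,0],[0,0,1.8],255]
    - [[0,0,0],[0,0,2.2],255]
    - [[0,0,0],[0,0,2.3],255]
    - [[0,0,0],[0,0,2.4],255]
    - [[0,0,0],[0,0,2.4],255]
    - [[0,0,0],[0,0,2.4],255]
    - [[0,0,0],[0,0,2.4],255]

```text
clock: 21.55
tcp_pos: [0.4695, -0.0445, 0.1874]
orientation: [0.0, 0.049, 0.999, -0.0]
wrist_force: [0.2, 0.3, -3.5]
finger_gap: 0.0385
grip_force: 29.2
```

Emit:
carry_out:
  steps:
    - [[0,0,0],[0,0,0.03],255]
    - [[0,0,0],[0,0,0.06],255]
    - [[0,0,0],[0,0,0.09],255]
    - [[0,0,0],[0,0,0.12],255]
    - [[0,0,0],[0,0,0.15],255]
    - [[0,0,0],[0,0,0.15],255]
    - [[0,0,0],[0,0,0.15],255]
    - [[0,0,0],[0,0,0.15],255]

```text
clock: 22.55
tcp_pos: [0.4695, -0.0445, 0.1858]
orientation: [0.0, 0.049, 0.999, -0.0]
wrist_force: [-0.1, 0.3, -2.5]
finger_gap: 0.0388
grip_force: 29.2
```

Emit:
carry_out:
  steps:
    - [[0,0,0],[0,0,0.05],255]
    - [[0,0,0],[0,0,0.1],255]
    - [[0,0,0],[0,0,0.15],255]
    - [[0,0,0],[0,0,0.2],255]
    - [[0,0,0],[0,0,0.2],255]
    - [[0,0,0],[0,0,0.2],255]
    - [[0,0,0],[0,0,0.2],255]
    - [[0,0,0],[0,0,0.2],255]

```text
clock: 23.55
tcp_pos: [0.4697, -0.0445, 0.1856]
orientation: [0.001, 0.049, 0.999, -0.0]
wrist_force: [-4.0, 0.7, 11.9]
finger_gap: 0.0385
grip_force: 31.2
```

Emit:
carry_out:
  steps:
    - [[0,0,0],[0,0,-0.17],255]
    - [[0,0,0],[0,0,-0.17],255]
    - [[0,0,0],[0,0,-0.17],130]
    - [[0,0,0],[0,0,-0.17],105]
    - [[0,0,0],[0,0,-0.17],105]
    - [[0,0,0],[0.8,0,-0.2],105]
    - [[0,0,0],[1.7,0,-0.2],105]
    - [[0,0,0],[2.5,0,-0.2],105]

```text
clock: 24.55
tcp_pos: [0.4436, -0.0418, 0.1858]
orientation: [-0.0, 0.049, 0.999, -0.0]
wrist_force: [0.5, 0.1, -1.5]
finger_gap: 0.0501
grip_force: 5.2
```

Emit:
carry_out:
  force: 22
  steps:
    - [[0,0,0],[0,0,0],105]
    - [[0,0,0],[0,0,0],120]
    - [[0,0,0],[0,0,0],135]
    - [[0,0,0],[0,0,0],145]
    - [[0,0,0],[0,0,0],255]
    - [[0,0,0],[0,0,0],255]
    - [[0,0,0],[0,0,0],255]
    - [[0,0,0],[0,0,0],255]

```text
clock: 25.55
tcp_pos: [0.4448, -0.0421, 0.1859]
orientation: [0.0, 0.049, 0.999, -0.0]
wrist_force: [0.4, -0.8, 1.4]
finger_gap: 0.0393
grip_force: 22.8
```

```bash
python3 - <<'E'
from h import *
s=env.get_state(); print(yaw(),s['tcp_pos'],s['wrist_force'],s['grip_force'],s['finger_gap'])
c,p,d=look('wrist'); np.savez('w7.npz',p=p,d=d,**{'c_'+k:v for k,v in c.items()})
cv2.imwrite('pics/w7.png',cv2.resize(p[100:360,180:460][:,:,::-1],(560,520),interpolation=cv2.INTER_CUBIC))
ex=np.array([np.cos(np.radians(-5.68)),np.sin(np.radians(-5.68))]); ey=np.array([-ex[1],ex[0]])
t=s['tcp_pos'][:2]; print('tcp in tester x,y',t@ex-.55692,t@ey-.0020)
E
```

```text
174.3461621760236 [ 0.44481698 -0.04208964  0.18589812] [ 0.38081676 -0.83612864  1.42237546] 22.817153334617615 0.03928057685745307
tcp in tester x,y -0.11012127581012854 0.0001416145472123106
```

View pics/w7.png

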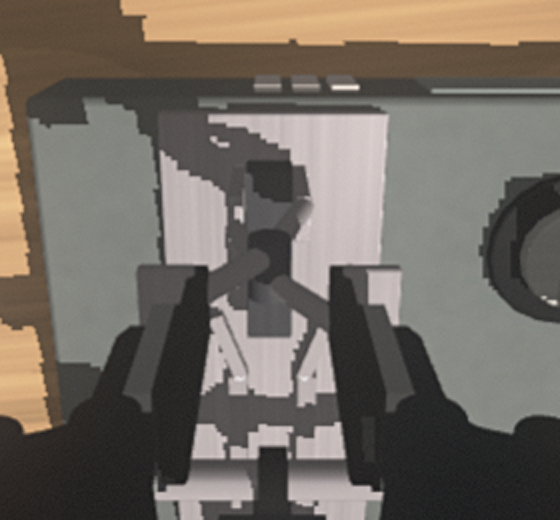

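The bar lies on the plate with the tongs at its rear (270,205). The mouth is centred near x = 273 and the bar near 270, so it needs about 1 mm to the left. Now I slide it.

Emit:
carry_out:
  steps:
    - [[0,0,0],[-0.7,0.05,0],255]
    - [[0,0,0],[-1.6,0.1,0],255]
    - [[0,0,0],[-2.5,0.1,0],255]
    - [[0,0,0],[-3.4,0.1,0],255]
    - [[0,0,0],[-4.2,0.1,0],255]
    - [[0,0,0],[-4.9,0.1,0],255]
    - [[0,0,0],[-5.5,0.1,0],255]
    - [[0,0,0],[-6,0.1,0],255]

```text
clock: 26.6
tcp_pos: [0.5049, -0.047, 0.1857]
orientation: [0.0, 0.049, 0.999, -0.0]
wrist_force: [-1.2, -0.8, -1.9]
finger_gap: 0.0387
grip_force: 22.5
```

```bash
cat > m.py <<'E'
from h import *
import sys
s=env.get_state(); 
ex=np.array([np.cos(np.radians(-5.68)),np.sin(np.radians(-5.68))]); ey=np.array([-ex[1],ex[0]])
t=s['tcp_pos'][:2]; f=s['wrist_force']
print('clk',s['clock'],'tcp x,y mm',((t@ex-.55692)*1e3).round(2),((t@ey-.002)*1e3).round(2),'z',s['tcp_pos'][2].round(4),'Fx,Fy,Fz',(f[:2]@ex).round(2),(f[:2]@ey).round(2),f[2].round(2),'yaw',yaw().round(2),'tau',s['ft_torque'].round(2))
c,p,d=look('wrist'); np.savez(sys.argv[1],p=p,d=d,**{'c_'+k:v for k,v in c.items()})
P=depthpts(c,d)
T=np.dstack([(P[...,0]*ex[0]+P[...,1]*ex[1]-.55692)*1e3,(P[...,0]*ey[0]+P[...,1]*ey[1]-.002)*1e3,P[...,2]*1e3])
# bar top in guide band
z=T[...,2]; m=(np.abs(T[...,1])<6)&(z>81)&(z<92)&(T[...,0]>-140)&(T[...,0]<60)
x=T[...,0][m]; print('bar-top pts x range',len(x),np.percentile(x,[0.5,2,50,98,99.5]).round(1))
h,b=np.histogram(x,bins=np.arange(-140,65,8)); print(dict(zip(b[:-1].astype(int),h)))
E
python3 m.py w8.npz
```

```text
clk 26.6 tcp x,y mm -49.88 1.23 z 0.1857 Fx,Fy,Fz -1.11 -0.91 -1.88 yaw 174.35 tau [ 0.05  0.09 -0.04]
bar-top pts x range 881 [-64.  -63.8 -42.7  56.   56.6]
{np.int64(-140): np.int64(0), np.int64(-132): np.int64(0), np.int64(-124): np.int64(0), np.int64(-116): np.int64(0), np.int64(-108): np.int64(0), np.int64(-100): np.int64(0), np.int64(-92): np.int64(0), np.int64(-84): np.int64(0), np.int64(-76): np.int64(0), np.int64(-68): np.int64(104), np.int64(-60): np.int64(164), np.int64(-52): np.int64(154), np.int64(-44): np.int64(62), np.int64(-36): np.int64(0), np.int64(-28): np.int64(0), np.int64(-20): np.int64(0), np.int64(-12): np.int64(61), np.int64(-4): np.int64(83), np.int64(4): np.int64(2), np.int64(12): np.int64(0), np.int64(20): np.int64(0), np.int64(28): np.int64(0), np.int64(36): np.int64(0), np.int64(44): np.int64(136), np.int64(52): np.int64(115)}
```

```bash
python3 - <<'E'
from h import *
w=np.load('w8.npz'); c={k[2:]:w[k] for k in w.files if k[:2]=='c_'}; P=depthpts(c,w['d'])
ex=np.array([np.cos(np.radians(-5.68)),np.sin(np.radians(-5.68))]); ey=np.array([-ex[1],ex[0]])
T=np.dstack([(P[...,:2]@ex-.55692)*1e3,(P[...,:2]@ey-.002)*1e3,P[...,2]*1e3])
cols=[int(pix(c,[*(ex*(.55692+.045)+ey*.002),.08])[0][0])]
for u in (cols[0]-4,cols[0],cols[0]+4):
    q=T[:,u]; k=(q[:,0]>10)&(q[:,0]<75)&(q[:,2]>60)&(q[:,2]<110); print(u,[(r,*q[r].round(0).astype(int),int(w['p'][r,u].max())) for r in np.where(k)[0]][::1])
E
```

```text
309 [(np.int64(293), np.int64(17), np.int64(-3), np.int64(109), 59), (np.int64(294), np.int64(47), np.int64(-4), np.int64(67), 80), (np.int64(295), np.int64(45), np.int64(-4), np.int64(71), 68), (np.int64(296), np.int64(45), np.int64(-4), np.int64(73), 47), (np.int64(297), np.int64(46), np.int64(-4), np.int64(73), 45), (np.int64(298), np.int64(45), np.int64(-4), np.int64(75), 46), (np.int64(299), np.int64(45), np.int64(-4), np.int64(76), 46), (np.int64(300), np.int64(45), np.int64(-4), np.int64(78), 46), (np.int64(301), np.int64(46), np.int64(-4), np.int64(79), 46), (np.int64(302), np.int64(46), np.int64(-4), np.int64(79), 46), (np.int64(303), np.int64(45), np.int64(-4), np.int64(83), 46), (np.int64(304), np.int64(45), np.int64(-4), np.int64(84), 45), (np.int64(305), np.int64(45), np.int64(-4), np.int64(85), 53), (np.int64(306), np.int64(46), np.int64(-4), np.int64(85), 72), (np.int64(307), np.int64(46), np.int64(-4), np.int64(86), 84), (np.int64(308), np.int64(47), np.int64(-4), np.int64(86), 86), (np.int64(309), np.int64(49), np.int64(-4), np.int64(86), 84), (np.int64(310), np.int6
[... 7317 characters left out ...]
np.int64(97), 49), (np.int64(331), np.int64(60), np.int64(3), np.int64(99), 47), (np.int64(332), np.int64(64), np.int64(3), np.int64(96), 45), (np.int64(333), np.int64(64), np.int64(3), np.int64(96), 45), (np.int64(334), np.int64(64), np.int64(3), np.int64(98), 49), (np.int64(335), np.int64(67), np.int64(3), np.int64(96), 45), (np.int64(336), np.int64(66), np.int64(3), np.int64(98), 47), (np.int64(337), np.int64(68), np.int64(3), np.int64(97), 45), (np.int64(338), np.int64(69), np.int64(3), np.int64(97), 46), (np.int64(339), np.int64(69), np.int64(3), np.int64(98), 46), (np.int64(340), np.int64(71), np.int64(3), np.int64(97), 43), (np.int64(341), np.int64(72), np.int64(3), np.int64(97), 49)]
```

Stop face is at tester x ≈ 45 mm and the bar's front at about 6 to 9 mm, so 36 to 39 mm remain. I advance 32 mm, then creep in.

Emit:
carry_out:
  force: 20
  steps:
    - [[0,0,0],[-0.5,0,0],255]
    - [[0,0,0],[-1.1,0,0],255]
    - [[0,0,0],[-1.7,0,0],255]
    - [[0,0,0],[-2.2,0,0],255]
    - [[0,0,0],[-2.7,0,0],255]
    - [[0,0,0],[-3.0,0,0],255]
    - [[0,0,0],[-3.2,0,0],255]
    - [[0,0,0],[-3.2,0,0],255]

```text
clock: 27.65
tcp_pos: [0.5363, -0.0501, 0.1857]
orientation: [0.0, 0.049, 0.999, -0.0]
wrist_force: [-0.2, 0.8, -2.8]
finger_gap: 0.0391
grip_force: 22.6
```

```bash
sed -i '/^h,b=/d' m.py; cat >> m.py <<'E'
xr=T[...,0][m&(T[...,0]<10)]; print('bar rear',np.percentile(xr,[1,3]).round(1) if len(xr) else None)
m=(np.abs(T[...,1])<7)&(z>75)&(z<83)&(T[...,0]>25)&(T[...,0]<75); x=T[...,0][m]; print('stop face',len(x),np.percentile(x,[10,50]).round(1) if len(x) else None)
m=(np.abs(T[...,1])<5)&(z>95)&(z<100)&(T[...,0]>40)&(T[...,0]<90); x=T[...,0][m]; print('stop knob',len(x),np.percentile(x,[2,50,98]).round(1) if len(x) else None)
E
python3 m.py w9.npz; sed 's/^c,p,d=look.*/w=np.load("w8.npz"); c={k[2:]:w[k] for k in w.files if k[:2]=="c_"}; d=w["d"]/' m.py > m8.py; python3 m8.py | tail -3
```

```text
clk 27.65 tcp x,y mm -18.27 1.22 z 0.1857 Fx,Fy,Fz -0.25 0.78 -2.83 yaw 174.35 tau [-0.02  0.02 -0.04]
bar-top pts x range 883 [-32.6 -32.3 -11.5  55.9  57. ]
bar rear [-32.6 -32.4]
stop face 94 [44.7 45.4]
stop knob 255 [54.4 62.3 71.4]
bar rear [-64.  -63.8]
stop face 91 [44.9 45.3]
stop knob 226 [54.3 62.1 72. ]
```

Emit:
carry_out:
  steps:
    - [[0,0,0],[-0.2,0,0],255]
    - [[0,0,0],[-0.35,0,0],255]
    - [[0,0,0],[-0.5,0,0],255]
    - [[0,0,0],[-0.55,0,0],255]
    - [[0,0,0],[-0.6,0,0],255]
    - [[0,0,0],[-0.65,0,0],255]
    - [[0,0,0],[-0.65,0,0],255]
    - [[0,0,0],[-0.65,0,0],255]

```text
clock: 28.7
tcp_pos: [0.5427, -0.0507, 0.1858]
orientation: [0.0, 0.049, 0.999, -0.0]
wrist_force: [-0.2, -0.1, -2.7]
finger_gap: 0.0387
grip_force: 22.5
```

```bash
python3 m.py w10.npz
```

```text
clk 28.7 tcp x,y mm -11.83 1.24 z 0.1858 Fx,Fy,Fz -0.21 -0.15 -2.68 yaw 174.35 tau [0.04 0.01 0.04]
bar-top pts x range 968 [-26.  -25.8  14.4  55.6  57.2]
bar rear [-26.  -25.9]
stop face 10 [44.  45.5]
stop knob 259 [54.3 62.5 71.3]
```

Emit:
carry_out:
  steps:
    - [[0,0,0],[-0.02,0,0],255]
    - [[0,0,0],[-0.04,0,0],255]
    - [[0,0,0],[-0.06,0,0],255]
    - [[0,0,0],[-0.08,0,0],255]
    - [[0,0,0],[-0.1,0,0],255]
    - [[0,0,0],[-0.12,0,0],255]
    - [[0,0,0],[-0.14,0,0],255]
    - [[0,0,0],[-0.14,0,0],255]

```text
clock: 29.75
tcp_pos: [0.5441, -0.0508, 0.1857]
orientation: [-0.0, 0.049, 0.999, -0.0]
wrist_force: [0.5, -0.4, -2.8]
finger_gap: 0.039
grip_force: 22.6
```

```bash
python3 m.py w11.npz
```

```text
clk 29.75 tcp x,y mm -10.48 1.25 z 0.1857 Fx,Fy,Fz 0.52 -0.34 -2.79 yaw 174.35 tau [-0.01  0.07 -0.03]
bar-top pts x range 932 [-24.9 -24.6  -1.5  55.7  57.2]
bar rear [-24.8 -24.6]
stop face 2 [38.4 41. ]
stop knob 258 [54.5 62.6 71.4]
```

Emit:
carry_out:
  steps:
    - [[0,0,0],[-0.02,0,0],255]
    - [[0,0,0],[-0.04,0,0],255]
    - [[0,0,0],[-0.06,0,0],255]
    - [[0,0,0],[-0.08,0,0],255]
    - [[0,0,0],[-0.1,0,0],255]
    - [[0,0,0],[-0.1,0,0],255]
    - [[0,0,0],[-0.1,0,0],255]
    - [[0,0,0],[-0.1,0,0],255]

```text
clock: 30.8
tcp_pos: [0.5446, -0.0509, 0.1856]
orientation: [-0.0, 0.049, 0.999, -0.0]
wrist_force: [-3.9, 0.3, -1.3]
finger_gap: 0.0393
grip_force: 22.7
```

```bash
python3 m.py w12.npz
```

```text
clk 30.8 tcp x,y mm -9.92 1.26 z 0.1856 Fx,Fy,Fz -3.91 -0.07 -1.31 yaw 174.35 tau [0.04 1.26 0.02]
bar-top pts x range 938 [-24.8 -24.4  -1.4  55.8  57.2]
bar rear [-24.8 -24.6]
stop face 3 [36.4 36.4]
stop knob 262 [54.4 62.7 71.7]
```

Contact: −3.9 N on the wrist, and the stop has not moved. Now I release.

Emit:
carry_out:
  steps:
    - [[0,0,0],[0.03,0,0.03],255]
    - [[0,0,0],[0.03,0,0.05],255]
    - [[0,0,0],[0.03,0,0.05],140]
    - [[0,0,0],[0.03,0,0.05],125]
    - [[0,0,0],[0.03,0,0.05],112]
    - [[0,0,0],[0.03,0,0.05],105]
    - [[0,0,0],[0.03,0,0.05],105]
    - [[0,0,0],[0.03,0,0.05],105]

```text
clock: 31.85
tcp_pos: [0.5449, -0.0509, 0.1853]
orientation: [0.0, 0.049, 0.999, -0.0]
wrist_force: [-0.6, -0.5, -0.6]
finger_gap: 0.05
grip_force: 5.2
```

```bash
python3 m.py w13.npz
```

```text
clk 31.85 tcp x,y mm -9.62 1.24 z 0.1853 Fx,Fy,Fz -0.6 -0.52 -0.6 yaw 174.35 tau [-0.04 -0.02 -0.01]
bar-top pts x range 900 [-24.8 -24.5  -3.3  55.9  57.3]
bar rear [-24.8 -24.5]
stop face 1 [40.3 40.3]
stop knob 257 [54.4 62.7 71.6]
```

Emit:
carry_out:
  steps:
    - [[0,0,0],[0.5,0,0],105]
    - [[0,0,0],[1.5,0,0],105]
    - [[0,0,0],[3,0,0],105]
    - [[0,0,0],[4.5,0,-1],105]
    - [[0,0,0],[5,0,-4],105]
    - [[0,0,0],[5,0,-8],105]
    - [[0,0,0],[5,0,-10.5],105]
    - [[0,0,0],[5,0,-10.5],105]

```text
clock: 32.9
tcp_pos: [0.4955, -0.0462, 0.293]
orientation: [0.003, 0.049, 0.999, -0.001]
wrist_force: [0.2, -0.0, -0.9]
finger_gap: 0.0501
grip_force: 5.2
```

```bash
python3 m.py w14.npz; python3 - <<'E'
from h import *
plan([.4472,.379,.2902],192.75)
for f in ('w4','w14'):
    w=np.load(f+'.npz'); c={k[2:]:w[k] for k in w.files if k[:2]=='c_'}; p0=w['c_origin']; r=rot(c['orientation']); d=w['d']
    v,u=np.mgrid[0:400,0:640]; P=r.inv().apply((depthpts(c,d)-p0).reshape(-1,3)).reshape(400,640,3)*1000
    dist=-P[...,2]; m=(abs(u-314)<60)&(v>170)&(v<262)&(dist<260)&(dist>120)
    q=P[m]; 
    g=(abs(u-314)<9)&m; print(f,m.sum(),'pivot dist pct',np.percentile(dist[g],[5,25,50]).round(1),'rows',v[g].min(),np.median(v[g]),'cols',np.median(u[m]), 'tip rows',v[m].min(), 'left/right tip cols',np.median(u[m&(v<200)&(u<314)]),np.median(u[m&(v<200)&(u>314)]))
E
```

```text
clk 32.9 tcp x,y mm -59.23 1.07 z 0.293 Fx,Fy,Fz 0.17 -0.01 -0.93 yaw 174.35 tau [-0.    0.04 -0.  ]
bar-top pts x range 335 [-25.1 -24.9  -8.5  55.9  56.8]
bar rear [-25.1 -24.9]
stop face 0 None
stop knob 127 [54.3 62.1 70.8]
turn [ -0.05   0.12 -18.41] shift cm [ 8.94 41.83  0.06]
w4 3808 pivot dist pct [179.9 181.9 183.6] rows 211 234.0 cols 314.0 tip rows 183 left/right tip cols 291.0 336.0
w14 3971 pivot dist pct [178.9 181.1 183. ] rows 207 231.0 cols 314.0 tip rows 178 left/right tip cols 291.0 336.0
```

Emit:
carry_out:
  steps:
    - [[0,0,-2],[0.6,3,0],105]
    - [[0,0,-5],[1.7,8,0],105]
    - [[0,0,-8],[2.9,13.5,0],105]
    - [[0,0,-11],[4.1,19,0],105]
    - [[0,0,-14],[5.3,24.5,0],105]
    - [[0,0,-17],[6.4,30,0],105]
    - [[0,0,-18.4],[7.6,35.5,0],105]
    - [[0,0,-18.4],[8.6,40,0],105]

```text
clock: 33.95
tcp_pos: [0.4474, 0.3621, 0.2883]
orientation: [-0.001, -0.112, 0.994, -0.001]
wrist_force: [0.0, -1.0, -1.1]
finger_gap: 0.0503
grip_force: 5.2
```

Emit:
carry_out:
  steps:
    - [[0,-0.5,0],[0,1,0],105]
    - [[0,-1,0],[0,1.4,0],105]
    - [[0,-1.7,0],[0,1.4,0],105]
    - [[0,-1.7,0],[0,1.4,0],105]
    - [[0,-1.7,0],[0,1.4,0],105]
    - [[0,-1.7,0],[0,1.4,0],105]
    - [[0,-1.7,0],[0,1.4,0],105]
    - [[0,-1.7,0],[0,1.4,0],105]

```text
clock: 34.95
tcp_pos: [0.4459, 0.3741, 0.2902]
orientation: [0.015, -0.111, 0.994, 0.002]
wrist_force: [0.2, 0.1, -1.1]
finger_gap: 0.0502
grip_force: 5.2
```

```bash
cat > t.py <<'E'
from h import *
s=env.get_state(); print(s['clock'],s['tcp_pos'],yaw(),np.degrees((Rt(np.radians(192.75)).inv()*rot(s['orientation'])).as_rotvec()).round(2))
c,p,d=look('wrist'); np.savez('w15.npz',p=p,d=d,**{'c_'+k:v for k,v in c.items()})
P=depthpts(c,d); B=np.array([.4472,.3787,0]); q=Rt(np.radians(192.75)).inv().apply((P-B).reshape(-1,3)).reshape(400,640,3)*1000
z=-q[...,2]; zt=s['tcp_pos'][2]*1000
for lo,hi in ((-112,-98),(-98,-84),(-84,-70),(-66,-40),(-30,-5)):
    m=(z>zt+lo)&(z<zt+hi)&(abs(q[...,0])<40)&(abs(q[...,1])<29)
    for nm,k in (('-y',m&(q[...,1]<-6)),('+y',m&(q[...,1]>6)),('mid',m&(abs(q[...,1])<6))):
        if k.sum()>8: print('z rel',lo,hi,nm,k.sum(),'x',np.percentile(q[...,0][k],[2,50,98]).round(1),'y',np.percentile(q[...,1][k],[2,50,98]).round(1))
m=(z>50)&(z<64)&(abs(q[...,0])<30)&(abs(q[...,1])<40); print('rim rect',cv2.minAreaRect(q[m][:,:2].astype('float32')))
E
python3 t.py
```

```text
34.95 [0.44585711 0.37414954 0.29019092] -167.25959881810454 [ 0.01 -1.7   0.01]
z rel -112 -98 -y 20 x [13.8 14.  14.5] y [-24.1 -21.8 -19.6]
z rel -112 -98 +y 20 x [13.7 14.1 14.5] y [ 9.7 11.7 14.2]
z rel -98 -84 -y 46 x [13.6 14.  14.5] y [-23.7 -21.2 -18.9]
z rel -98 -84 +y 43 x [13.4 14.  14.4] y [ 8.3 11.  13.2]
z rel -84 -70 -y 57 x [13.6 14.  14.3] y [-22.6 -19.9 -17.4]
z rel -84 -70 +y 46 x [13.6 14.  14.5] y [ 7.6  9.8 12.2]
z rel -66 -40 -y 187 x [1.  4.5 7.7] y [-21.7 -16.5 -12.1]
z rel -66 -40 +y 99 x [ 1.6 11.8 13.7] y [ 6.1  8.2 11.8]
z rel -66 -40 mid 145 x [ 8.8 12.8 13.8] y [-2.   3.   5.9]
z rel -30 -5 -y 799 x [-2.5 11.7 17.2] y [-27.6 -14.7  -6.5]
z rel -30 -5 +y 681 x [ 0.  11.1 17.8] y [ 6.4 18.4 28.4]
z rel -30 -5 mid 601 x [-2.3  5.  14.8] y [-5.9 -1.6  5.7]
rim rect ((-0.18948745727539062, -0.16730690002441406), (63.86443328857422, 34.77634048461914), 89.79354095458984)
```

Emit:
carry_out:
  steps:
    - [[0,0,0],[-0.6,0.5,0.5],105]
    - [[0,0,0],[-0.53,0.5,2.5],105]
    - [[0,0,0],[-0.47,0.5,5],105]
    - [[0,0,0],[-0.4,0.5,7.5],105]
    - [[0,0,0],[-0.33,0.5,9.5],105]
    - [[0,0,0],[-0.29,0.5,11],105]
    - [[0,0,0],[-0.29,0.5,11],105]
    - [[0,0,0],[-0.29,0.5,11],105]

```text
clock: 36.0
tcp_pos: [0.4511, 0.3808, 0.1811]
orientation: [0.015, -0.111, 0.994, 0.002]
wrist_force: [0.8, 0.0, -1.8]
finger_gap: 0.0502
grip_force: 5.2
```

```bash
sed -i 's/w15/w16/' t.py; python3 t.py
```

```text
36.0 [0.45113394 0.38077139 0.18106949] -167.24865186716855 [-0.02 -1.76 -0.  ]
z rel -112 -98 -y 21 x [7.1 7.4 7.8] y [-18.9 -16.5 -14.3]
z rel -112 -98 +y 19 x [7.  7.5 7.8] y [15.1 17.2 19.5]
z rel -98 -84 -y 45 x [7.  7.4 7.8] y [-18.2 -16.  -13.6]
z rel -98 -84 +y 43 x [7.  7.5 7.9] y [13.8 16.3 18.3]
z rel -84 -70 -y 55 x [6.8 7.3 7.8] y [-17.2 -14.7 -12.1]
z rel -84 -70 +y 50 x [6.9 7.3 7.7] y [13.  15.2 17.3]
z rel -66 -40 -y 179 x [-5.6 -2.  -0.9] y [-16.1 -10.8  -6.8]
z rel -66 -40 +y 225 x [1.9 5.7 7. ] y [ 6.3 10.7 16.8]
z rel -66 -40 mid 26 x [6.  6.5 7.3] y [3.  5.  5.8]
z rel -30 -5 -y 672 x [-7.   5.6 11.2] y [-28.6 -16.   -6.4]
z rel -30 -5 +y 636 x [-7.  -1.6 11.2] y [ 6.3 15.7 28.4]
z rel -30 -5 mid 726 x [-9.3  1.3  8.3] y [-5.7  0.4  5.8]
rim rect ((-0.3000202178955078, -0.11838531494140625), (64.29307556152344, 34.70298385620117), 89.8153305053711)
```

Emit:
carry_out:
  steps:
    - [[0,0,0],[0.03,0,1],105]
    - [[0,0,0],[0.09,0,2.5],105]
    - [[0,0,0],[0.13,0,4],105]
    - [[0,0,0],[0.18,0,5.5],105]
    - [[0,0,0],[0.21,0,6.4],105]
    - [[0,0,0],[0.22,0,6.8],105]
    - [[0,0,0],[0.22,0,6.8],105]
    - [[0,0,0],[0.22,0,6.8],105]

```text
clock: 37.05
tcp_pos: [0.4508, 0.3805, 0.1128]
orientation: [0.015, -0.111, 0.994, 0.002]
wrist_force: [0.7, 0.7, -0.5]
finger_gap: 0.0505
grip_force: 5.2
```

Emit:
carry_out:
  steps:
    - [[0,0,0],[0,0,0.1],105]
    - [[0,0,0],[0,0,0.2],105]
    - [[0,0,0],[0,0,0.2],105]
    - [[0,0,0],[0,0,0.25],98]
    - [[0,0,0],[0,0,0.35],91]
    - [[0,0,0],[0,0,0.45],84]
    - [[0,0,0],[0,0,0.5],75]
    - [[0,0,0],[0,0,0.5],60]

```text
clock: 38.05
tcp_pos: [0.4502, 0.3801, 0.1068]
orientation: [0.014, -0.111, 0.994, 0.001]
wrist_force: [-0.3, -0.0, -0.4]
finger_gap: 0.0653
grip_force: 0.0
```

Emit:
carry_out:
  steps:
    - [[0,0,0],[0,0,0],0]
    - [[0,0,0],[0,0,0],0]
    - [[0,0,0],[0,0,0],0]
    - [[0,0,0],[0.05,0,-2],0]
    - [[0,0,0],[-0.1,0,-5],0]
    - [[0,0,0],[-0.3,0,-10],0]
    - [[0,0,0],[-0.5,0,-15],0]
    - [[0,0,0],[-0.5,0,-18],0]

```text
clock: 39.05
tcp_pos: [0.4509, 0.3807, 0.2905]
orientation: [0.016, -0.111, 0.994, 0.002]
wrist_force: [0.9, 0.4, -0.2]
finger_gap: 0.0854
grip_force: 0.0
```

```bash
python3 - <<'E'
from h import *
s=env.get_state(); print(s['clock'],s['tcp_pos'],s['wrist_force'])
c,p,d=look('wrist'); P=depthpts(c,d); z=P[...,2]; near=np.hypot(P[...,0]-.447,P[...,1]-.378)<.08
t=near&(z>.149)&(z<.165); n,l,st,ce=cv2.connectedComponentsWithStats(t.astype('uint8'))
for i in range(1,n):
    if st[i,4]>15: q=P[l==i]; print('top',q.mean(0).round(4),'zmax',np.percentile(q[:,2],97).round(4))
E
python3 m.py w17.npz | tail -4
python3 - <<'E'
import sys; sys.path.insert(0,'.')
from h import *
ex=np.array([np.cos(np.radians(-5.68)),np.sin(np.radians(-5.68))]); ey=np.array([-ex[1],ex[0]])
c,p,d=look('top'); P=depthpts(c,d); z=P[...,2]; X=P[...,:2]@ex-.55692; Y=P[...,:2]@ey-.042
m=(z>.097)&(z<.112)&(np.hypot(P[...,0]-.49,P[...,1]-.08)<.03); q=P[m]; w,V=np.linalg.eigh(np.cov(q[:,:2].T)); print('knob yaw',np.degrees(np.arctan2(V[1,1],V[0,1])),m.sum())
t=np.load('top0.npz'); diff=np.abs(t['p'].astype(int)-p).max(2)
g=p.max(2);
for nm,(a,b,e,f) in {'puck':(420,440,190,210),'jar':(412,434,132,156),'beaker':(198,224,130,160),'bigtongs':(204,236,234,274),'small':(174,196,240,256)}.items(): print(nm,np.median(diff[e:f,a:b]),(diff[e:f,a:b]>40).mean().round(3))
E
```

```text
39.05 [0.4509494  0.38073894 0.29053458] [ 0.85178977  0.35436486 -0.20530323]
top [0.453  0.3514 0.1509] zmax 0.1521
top [0.4405 0.4054 0.1508] zmax 0.1522
clk 39.1 tcp x,y mm -145.11 422.15 z 0.2941 Fx,Fy,Fz 0.48 0.4 2.76 yaw -167.26 tau [ 0.01 -0.08  0.01]
knob yaw 175.55324814169222 59
puck 6.0 0.0
jar 6.0 0.0
beaker 6.0 0.0
bigtongs 7.0 0.18
small 32.0 0.358Traceback (most recent call last):
  File "m.py", line 12, in <module>
    x=T[...,0][m]; print('bar-top pts x range',len(x),np.percentile(x,[0.5,2,50,98,99.5]).round(1))
                                                      ~~~~~~~~~~~~~^^^^^^^^^^^^^^^^^^^^^^
    return _quantile_unchecked(
        a, q, axis, out, overwrite_input, method, keepdims, weights)
    return _ureduce(a,
                    func=_quantile_ureduce_func,
    ...<5 lines>...
                    overwrite_input=overwrite_input,
                    method=method)
    r = func(a, **kwargs)
    result = _quantile(arr,
                       quantiles=q,
    ...<2 lines>...
                       out=out,
                       weights=wgt)
    slices_having_nans = np.isnan(arr[-1, ...])
                                  ~~~^^^^^^^^^
IndexError: index -1 is out of bounds for axis 0 with size 0
```

```bash
python3 -c "
from workcell import env
print(env.hand_in())"
```

```text
the job is handed in; nothing more can be done
None
```

I turned the knob to its off stop, slid the bar home against the end stop with about 4 N and no visible movement of the stop, stood the tongs back in their stand, and handed the job in at about 39 s. The bar-to-stop contact was judged from the wrist force and the bar's measured position, because the roller hides it from the camera.

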